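# Put the wax away in the roll-top store

### The job

The wax class is over: roll the wooden roll-top of the wax store fully open, lay every wax bar that is out on the bench flat in the store, one to a lane, and stand the red tin of crayon stubs upright in the store's wide bay with its lid properly on. Then roll the store fully shut; do not tip the tin over, and leave the other things on the bench where they are.

Things in the scene. Friction and masses are not known exactly. Their poses are not given: they have to be found in the camera images.
- store: Roll-top wax store, fixed, light wood, 452 wide (y) x 320 deep (x) x 212 mm high. Origin under its middle at bench level, front faces its -x, z up. Deck 55 mm above the bench, from the sill back to an inner back panel at x = +36 mm. Clear width y = -210 to +210 between two cheeks whose tops follow the track (up to 208 mm). A fixed hood lies behind x = +75 mm, top 204 mm.
- sill (a point): Middle of the top edge of the fixed front sill, 95 mm above the bench, 12 mm thick in x (store frame x = -157 to -145 mm). The shut door comes down on it.
- track_axis (a point): Axis (the store's y) of the circular track in which the roll-top runs: store frame x = -7, z = 58 mm. Slat middles are 150 mm from it, the pull bar's middle 195 mm.
- tambour (a joint): Travel of the roll-top round its track axis, in rad: 0 fully shut (down on the sill), 1.5 fully open (stop; 225 mm along the slats). Opening, the slats run up the front, back over the top and down behind the inner back panel. It stays where it is left; about 5 to 10 N at the pull moves it. It may start a little ajar.
- pull (a point): Middle of the door's pull: dark round bar, 12 mm thick, 120 mm long in the store's y, 45 mm off the lead slat on posts at 50 mm either side. Site z: the slat's outward normal, away from the track axis; x: opening way along the track. Shut, the normal leans 67.4 deg from vertical to the front (bar at store x = -187, z = 133 mm); fully open it leans 18.5 deg to the back (x = +55, z = 243).
- lane1 (a point): Middle of lane 1 on the deck (store frame x = -60, y = +140, z = 55 mm). A lane takes one bar lengthwise (along the store's x); lanes are 57 mm wide, parted by ribs 5 mm thick and 8 mm high at store y = +109, +47, -15, -77 mm; a ledge 8 mm high fills the deck from y = +168.5 to the cheek.
- lane2 (a point): Middle of lane 2 on the deck (store frame x = -60, y = +78, z = 55 mm). A lane takes one bar lengthwise (along the store's x); lanes are 57 mm wide, parted by ribs 5 mm thick and 8 mm high at store y = +109, +47, -15, -77 mm; a ledge 8 mm high fills the deck from y = +168.5 to the cheek.
- lane3 (a point): Middle of lane 3 on the deck (store frame x = -60, y = +16, z = 55 mm). A lane takes one bar lengthwise (along the store's x); lanes are 57 mm wide, parted by ribs 5 mm thick and 8 mm high at store y = +109, +47, -15, -77 mm; a ledge 8 mm high fills the deck from y = +168.5 to the cheek.
- lane4 (a point): Middle of lane 4 on the deck (store frame x = -60, y = -46, z = 55 mm). A lane takes one bar lengthwise (along the store's x); lanes are 57 mm wide, parted by ribs 5 mm thick and 8 mm high at store y = +109, +47, -15, -77 mm; a ledge 8 mm high fills the deck from y = +168.5 to the cheek.
- tin_bay (a point): Middle of the wide bay for the tin, on the deck (store frame x = -60, y = -140, z = 55 mm). The bay lies between the rib at y = -77 and the cheek at y = -210 mm.
- bar1: Honey-yellow wax bar, 100 x 36 x 36 mm, 0.12 kg, lying on the bench if present. Origin at its centre; x along its length. Bars are alike except in colour; 2 to 4 of the four are out (absent: None).
- bar2: Ivory-white wax bar, 100 x 36 x 36 mm, 0.12 kg, lying on the bench if present. Origin at its centre; x along its length. Bars are alike except in colour; 2 to 4 of the four are out (absent: None).
- bar3: Red wax bar, 100 x 36 x 36 mm, 0.12 kg, lying on the bench if present. Origin at its centre; x along its length. Bars are alike except in colour; 2 to 4 of the four are out (absent: None).
- bar4: Blue wax bar, 100 x 36 x 36 mm, 0.12 kg, lying on the bench if present. Origin at its centre; x along its length. Bars are alike except in colour; 2 to 4 of the four are out (absent: None).
- tin: Round red open tin, 60 mm across, 70 mm high, wall 3 mm (mouth 54 mm), about 0.22 kg, crayon stubs inside below the rim. Origin at the centre of its underside, z up.
- lid: Lid of the tin, lying right way up on the bench. Origin at the centre of its underside: a plug 49 mm across and 10 mm deep, chamfered, then a red disc 60 mm across and 4 mm thick (10 to 14 mm above the origin), then a black knob 22 mm across and 20 mm high (14 to 34 mm). On the tin its origin is 60 mm above the tin's. 0.06 kg.
- glasses_case: Dark green glasses case, 155 x 60 x 36 mm; stays where it is.
- wallet: Brown wallet, 110 x 85 x 18 mm; stays where it is.
- wood_block: Plain wooden block, 55 mm cube; stays where it is.
Not all that is in view belongs to the job. There is more than one size of the bar1; the job needs the middle-sized.

How it is judged:
By the outcome, as a careful person would: the job done as asked, in the order asked, and still so for the second after the job is handed in, with the robot touching nothing.
Of bar1, bar2, bar3, bar4 only 2 to 4 are there at a start; the rules pass over those that are not, and their reading is None.
At some moment in a run one of bar1, bar2, bar3, bar4 may be knocked a few centimetres aside while the robot is not near it.
It also fails if it takes over 210 s, if anything falls off the work surface, if the arm or the gripper's body presses on something with over 40 N, if the wrist force passes 120 N, or if a joint passes its speed limit or range.

### The arm

A 6-joint arm with a two-finger parallel gripper is mounted at the origin on the work surface. World frame = base frame: x ahead of the robot, y to its left, z up, the work surface at z = 0. Lengths are in m, angles in rad, forces in N, time in s.
With the tool pointing down it reaches from about 0.225 to 0.875 m from the base axis. Payload 3.4 kg.
Tool frame: the origin (TCP) lies on the centre line of the jaws, within the pads' length; the fingertips stand 11 mm ahead of it and the grasp point (between the pads) lies 8 mm behind it; z points along the fingers, y is the line along which they close (so a half turn about z gives the same grasp; the last joint's range is limited). The gripper opens to 85 mm and grips with 20 to 120 N. Pads are 22 mm wide; open, the fingers measure 114 mm over their backs; the gripper's body (76 mm by 85 mm) begins 54 mm behind the grasp point. The pads swing forward as they close: fully open they stand 13 mm farther back than shut.
Start: joints at [1.063, 0.276, 1.505, -0, 1.361, -0.121], TCP at [0.217, 0.533, 0.242] pointing down, gripper open.
Joint ranges: [-2.89, 2.89], [-0.75, 2.08], [0.22, 2.7], [-1.18, 4.32], [0.11, 2.71], [-2.7, 2.7]. Speed limits (rad/s): [2.57, 2.57, 3.14, 3.14, 3.14, 3.14].

### API

Orientations are given as a unit quaternion [w, x, y, z].
In Python, from rig import manip, eyes, job gives the robot as it stands.
- The arm moves only by the tool drive_tool, never from a script. Its argument "rows" is a list of rows, each a list of 3 entries, a list of its own where there are three numbers: the turn, a rotation vector about the world's x, y, z in rad, then the shift along the world's x, y, z in cm, then the finger opening in cm, from 0 to 8.54. A call has 1 to 8 rows; each row shifts and turns the commanded pose from where the row before left it; what a row does not reach is not made up. A row lasts 1/8 s, in which the tool goes at most 62.5 mm and 10.7 degrees, less where a joint would pass 70% of its speed; a pose out of reach is approached as far as the arm can. A call is refused whole if a number of a shift passes 6.25 or a number of a turn 0.188, either way. A call with a gripper value outside its range is refused whole. The fingers move at their own pace and stop on an object; "force" is the grip in N (left out, the last holds). Time passes only in rows, so rows that do not move let the fingers close. It gives the time, the measured TCP pose, the force, the opening and the grip force at its end, in the units of the state.
- manip.get_state(): the state, without advancing time (a new reading comes with each control period).
- eyes.get_image(name): name is "scene" or "top"; returns the picture (384x512x3 uint8, red, green, blue); there is no depth.
- eyes.get_calibration(name): a dict with "camera_matrix" (3x3 intrinsics, pixels), "view" (4x4, takes a point from world to camera coordinates). Camera axes: x right, y up, looking along -z (the intrinsics and any distortion apply to the point x, -y, -z); pixel columns grow to the right and rows downward; lengths in m; the calibration is good to about 2 mm. A picture is of the moment at which its call begins. get_calibration takes no time and is no camera call.
- job.sign_off(): hands the job in; it is judged then, once.
The state is a dict: "clock": time; "qpos": joint angles; "qd": joint speeds; "effort": joint torques, N m; "position": TCP position; "ee_rot": TCP orientation; "contact_force": force on the tool from outside, world axes, zero at the start; "moment": the same for the moment, N m; "width": finger opening in m; "gripper_force": force on a finger pad.
Only numpy, scipy, OpenCV 4.12 (cv2) and the standard library are available. Lean on these libraries where they do the work, as an engineer would, in place of code of your own. Each camera call takes 0.05 s, during which the arm holds its last target. There are 200 camera calls.

## Working session

There is one attempt and no reset: what is moved stays moved. The work goes in short steps, Python scripts to look and compute and a tool call to move; the robot and the scene stay as the last step left them, time stands still between calls to the robot, and variables do not carry over. Pictures are saved under pics/ and viewed, at most 14 in all, crops included, and the job is handed in when it is done.

Besides the shell and the picture viewer there is one more tool, called after ">>>" as name(argument=value, ...) on one line, values as JSON. drive_tool: Moves the arm, as the interface text tells. Its arguments: {"type":"object","properties":{"rows":{"type":"array"},"force":{"type":"number"}},"required":["rows"]}

```bash
mkdir -p pics; ls; python3 - <<'E'
from rig import manip, eyes, job
import cv2
for n in("scene","top"):
    im=eyes.get_image(n); cv2.imwrite(f"pics/{n}0.png",cv2.resize(im[:,:,::-1],(800,600),interpolation=cv2.INTER_CUBIC)); cv2.imwrite(f"pics/raw_{n}0.png",im[:,:,::-1])
    print(eyes.get_calibration(n))
print(manip.get_state())
E
```

```text
pics
{'camera_matrix': array([[402.90653764,   0.        , 259.40212421],
       [  0.        , 402.90653764, 191.17043433],
       [  0.        ,   0.        ,   1.        ]]), 'view': array([[ 0.39704883, -0.91777132,  0.00693046, -0.28451779],
       [ 0.86954129,  0.37857825,  0.31713791, -0.46041379],
       [-0.2936838 , -0.11989292,  0.94835411, -1.10070757],
       [ 0.        ,  0.        ,  0.        ,  1.        ]])}
{'camera_matrix': array([[491.5573418 ,   0.        , 262.35131061],
       [  0.        , 491.5573418 , 193.55947838],
       [  0.        ,   0.        ,   1.        ]]), 'view': array([[-0.02504669, -0.99967858,  0.00392541, -0.05952626],
       [ 0.99779477, -0.02475767,  0.0615845 , -0.50162725],
       [-0.06146752,  0.00545924,  0.99809415, -1.58815254],
       [ 0.        ,  0.        ,  0.        ,  1.        ]])}
{'clock': 0.1, 'qpos': array([ 1.06299212e+00,  2.76520840e-01,  1.50599583e+00,  2.32491267e-05,
        1.36068462e+00, -1.21012358e-01]), 'qd': array([ 0.00104665, -0.0002723 , -0.00270082,  0.00081957, -0.00151913,
       -0.00277797]), 'effort': array([ 2.67488140e-03, -4.17694616e+01, -2.46405315e+01, -4.43292229e-04,
        5.77058803e-03,  6.03253238e-05]), 'position': array([0.21668875, 0.53213082, 0.24153668]), 'ee_rot': array([-2.59548921e-04,  1.92194938e-01,  9.81356438e-01, -7.61377043e-04]), 'contact_force': array([ 0.22101638, -0.04082652,  0.22257045]), 'moment': array([-0.02798928,  0.01755718, -0.0074063 ]), 'gripper_force': 0.0, 'width': 0.08561771438060928}
```

View pics/scene0.png

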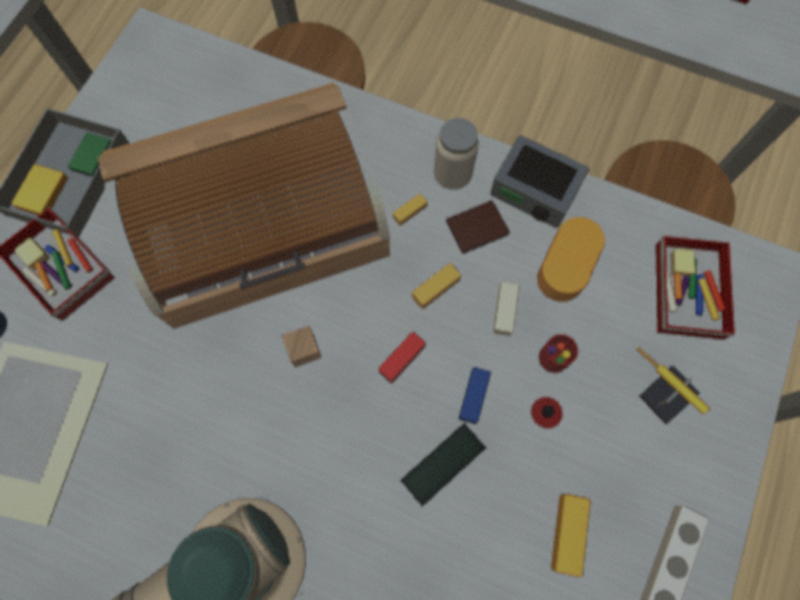

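View pics/top0.png

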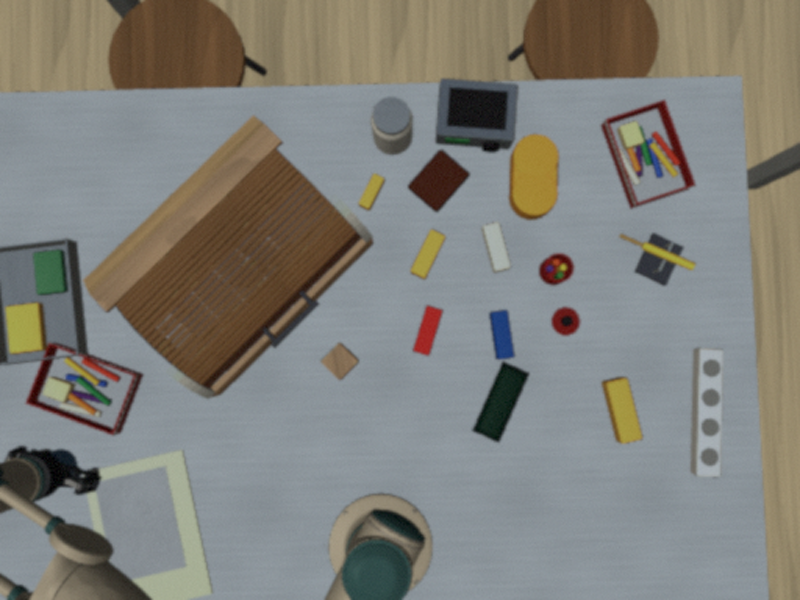

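The views show all four bars: yellow (428,253), white (496,247), red (428,330) and blue (501,334) in the top view. The tin is at (557,268) and its lid at (565,321). The store is turned about 45°, with the pull near (292,320). The small and large yellow bars are decoys.

```bash
cat > h.py <<'E'
import numpy as np, cv2
from rig import manip, eyes, job
def ray(n,u,v):
    c=eyes.get_calibration(n);K=c["camera_matrix"];V=c["view"];R=V[:3,:3];t=V[:3,3]
    d=np.linalg.inv(K)@[u,v,1.];d=d*[1,-1,-1]
    return -R.T@t, R.T@d
def on_z(n,u,v,z):
    o,d=ray(n,u,v);return o+d*(z-o[2])/d[2]
def proj(n,p):
    c=eyes.get_calibration(n);K=c["camera_matrix"];V=c["view"]
    q=V[:3,:3]@np.asarray(p,float)+V[:3,3];q=K@(q*[1,-1,-1]);return q[:2]/q[2]
HS={'yellow':((18,110,60),(32,255,255)),'blue':((105,120,30),(128,255,255)),'red':((0,130,50),(8,255,255)),'white':((22,8,110),(50,75,255)),'green':((50,80,5),(95,255,70))}
def blobs(n,im,col,amin=40):
    hsv=cv2.cvtColor(im,cv2.COLOR_RGB2HSV);lo,hi=HS[col];m=cv2.inRange(hsv,lo,hi)
    if col=='red': m|=cv2.inRange(hsv,(172,)+lo[1:],(180,255,255))
    out=[]
    for c in cv2.findContours(m,cv2.RETR_EXTERNAL,cv2.CHAIN_APPROX_NONE)[0]:
        a=cv2.contourArea(c)
        if a>amin: out.append((a,cv2.minAreaRect(c)))
    return out
def report(n,im,z=.036,cols=HS):
    for col in cols:
        for a,r in blobs(n,im,col):
            P=[on_z(n,*p,z)[:2] for p in cv2.boxPoints(r)]
            e=[P[1]-P[0],P[2]-P[1]];L=sorted(e,key=np.linalg.norm)
            l=L[1];print(n,col,a,np.round(r[0]),'c',np.round(np.mean(P,0),4),'LxW',np.round([np.linalg.norm(x) for x in L[::-1]],3),'yaw',round(np.degrees(np.arctan2(l[1],l[0])),1))
E
python3 - <<'E'
from h import *
for n in('top','scene'):
    im=cv2.imread(f'pics/raw_{n}0.png')[:,:,::-1].copy()
    report(n,im)
t=cv2.imread('pics/raw_top0.png')[70:260,50:245]
cv2.imwrite('pics/c1.png',cv2.resize(t,None,fx=3,fy=3,interpolation=cv2.INTER_CUBIC))
s=cv2.imread('pics/raw_scene0.png')[50:210,60:255]
cv2.imwrite('pics/c2.png',cv2.resize(s,None,fx=3.5,fy=3.5,interpolation=cv2.INTER_CUBIC))
E
```

```text
top yellow 580.0 [398. 262.] c [ 0.2681 -0.4993] LxW [0.129 0.05 ] yaw -168.3
top yellow 63.5 [ 52. 237.] c [0.3753 0.6049] LxW [0.079 0.012] yaw -128.7
top yellow 636.5 [ 16. 210.] c [0.4671 0.7192] LxW [0.098 0.073] yaw -174.1
top yellow 155.0 [427. 163.] c [ 0.5842 -0.6061] LxW [0.117 0.02 ] yaw -114.9
top yellow 265.5 [273. 162.] c [ 0.5995 -0.1102] LxW [0.096 0.032] yaw -27.9
top yellow 141.0 [237. 122.] c [0.7324 0.0037] LxW [0.072 0.023] yaw -27.6
top yellow 67.0 [424. 102.] c [ 0.7857 -0.6077] LxW [0.08  0.012] yaw -145.6
top yellow 1281.0 [342. 112.] c [ 0.7586 -0.3362] LxW [0.171 0.095] yaw 177.9
top blue 274.0 [321. 214.] c [ 0.4289 -0.258 ] LxW [0.095 0.034] yaw -173.1
top red 141.5 [ 41. 262.] c [0.2979 0.6392] LxW [0.201 0.08 ] yaw -135.6
top red 65.5 [ 64. 235.] c [0.3809 0.5647] LxW [0.081 0.016] yaw -119.7
top red 184.0 [362. 205.] c [ 0.454 -0.39 ] LxW [0.052 0.048] yaw -2.1
top red 253.0 [273. 211.] c [ 0.4416 -0.106 ] LxW [0.095 0.031] yaw -18.2
top red 251.0 [356. 172.] c [ 0.5627 -0.3747] LxW [0.062 0.055] yaw -91.4
top red 632.5 [280. 115.] c [ 0.7525 -0.1364] 
[... 1922 characters left out ...]
] yaw -118.7
scene red 495.5 [458. 175.] c [ 0.8424 -0.6089] LxW [0.225 0.115] yaw -132.9
scene red 231.5 [ 27. 169.] c [0.3288 0.6114] LxW [0.188 0.095] yaw -112.7
scene white 96.0 [426. 353.] c [ 0.308  -0.6619] LxW [0.168 0.008] yaw -4.1
scene white 2566.0 [ 23. 278.] c [0.0511 0.4379] LxW [0.302 0.209] yaw 22.2
scene white 380.0 [324. 197.] c [ 0.6102 -0.257 ] LxW [0.107 0.041] yaw 11.9
scene white 85.5 [ 90. 182.] c [0.3688 0.4111] LxW [0.089 0.02 ] yaw -125.6
scene white 51.5 [429. 182.] c [ 0.7836 -0.5351] LxW [0.113 0.014] yaw -156.6
scene white 215.0 [ 22. 169.] c [0.3218 0.6247] LxW [0.115 0.046] yaw -125.5
scene white 95.0 [242. 131.] c [0.7107 0.0592] LxW [0.119 0.021] yaw -139.3
```

View pics/c1.png

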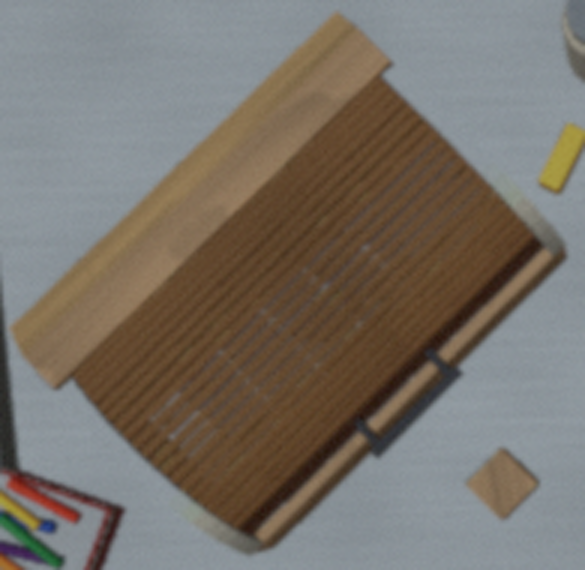

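View pics/c2.png

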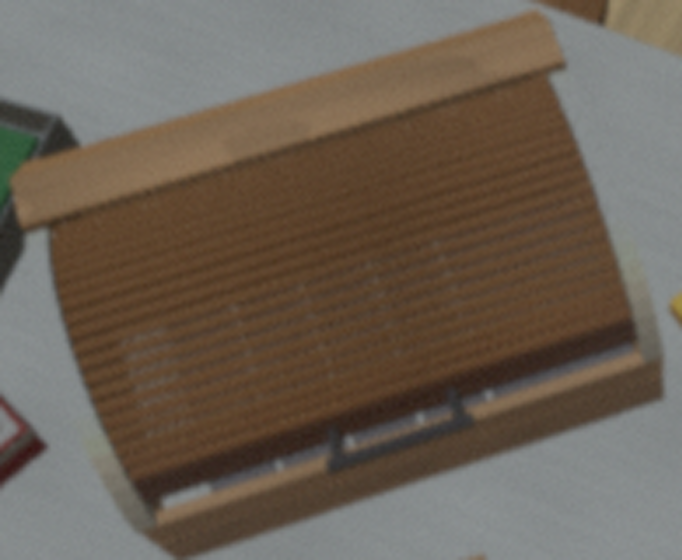

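The crops show the sill front edge from c1 (268,548) to (566,253), and the hood top corners at (392,64) and (60,387). The door is slightly ajar, with the pull bar from (375,452) to (461,370).

```bash
python3 - <<'E'
from h import *
T=lambda u,v,z:on_z('top',50+u/3-1/3,70+v/3-1/3,z)
S=lambda u,v,z:on_z('scene',60+u/3.5-.36,50+v/3.5-.36,z)
def seg(a,b,nm):
    d=a-b;print(nm,np.round(a,4),np.round(b,4),'mid',np.round((a+b)/2,4)[:2],'L',round(np.linalg.norm(d),4),'yaw(y->x)',round(np.degrees(np.arctan2(d[1],d[0]))-90,2))
seg(T(268,548,.095),T(566,253,.095),'sill top')
seg(T(60,387,.204),T(392,64,.204),'hood top front')
seg(T(375,452,.15),T(461,370,.15),'pull')
seg(S(158,522,.095),S(640,357,.095),'sill inner? scene')
seg(S(185,556,.085),S(663,398,.085),'sill? scene')
seg(S(24,230,.204),S(566,66,.204),'hood scene front')
seg(S(335,467,.15),S(474,423,.15),'pull scene')
E
```

```text
sill top [0.3235 0.3121 0.095 ] [6.204e-01 1.000e-04 9.500e-02] mid [0.4719 0.1561] L 0.4307 yaw(y->x) 43.58
hood top front [0.4874 0.4827 0.204 ] [0.7937 0.1605 0.204 ] mid [0.6405 0.3216] L 0.4445 yaw(y->x) 43.54
pull [0.4184 0.1916 0.15  ] [0.4978 0.1049 0.15  ] mid [0.4581 0.1483] L 0.1176 yaw(y->x) 42.48
sill inner? scene [0.3332 0.3141 0.095 ] [0.6232 0.015  0.095 ] mid [0.4782 0.1645] L 0.4166 yaw(y->x) 44.11
sill? scene [0.318  0.2841 0.085 ] [ 0.6004 -0.0162  0.085 ] mid [0.4592 0.1339] L 0.4123 yaw(y->x) 43.23
hood scene front [0.486  0.4795 0.204 ] [0.7937 0.1542 0.204 ] mid [0.6399 0.3168] L 0.4479 yaw(y->x) 43.41
pull scene [0.4204 0.1836 0.15  ] [0.497  0.1004 0.15  ] mid [0.4587 0.142 ] L 0.1131 yaw(y->x) 42.62
```

>>> drive_tool(rows=[[[0,0,-0.142],[1.5,-5.5,2],8],[[0,0,-0.142],[1.5,-5.5,2],6],[[0,0,-0.142],[1.5,-5.5,2],4],[[0,0,0],[1.5,-5.5,1],3],[[0.084,-0.089,0],[3,-5.4,0],3],[[0.084,-0.089,0],[3,-5.4,0],3],[[0.084,-0.089,0],[3,-5.4,0],3],[[0.084,-0.089,0],[3,-5.3,0],3]], force=30)

```text
clock: 1.1
position: [0.3825, 0.1234, 0.3113]
ee_rot: [0.079, 0.385, 0.898, 0.198]
contact_force: [0.3, 0.9, 0.6]
width: 0.03
gripper_force: 0.0
```

>>> drive_tool(rows=[[[0.084,-0.089,0],[0,0,0],3],[[0,0,0],[0,0,0],3]])

```text
clock: 1.35
position: [0.3813, 0.123, 0.3094]
ee_rot: [0.1, 0.382, 0.884, 0.251]
contact_force: [0.3, -0.2, -0.2]
width: 0.0304
gripper_force: 0.0
```

```bash
cat >> h.py <<'E'
from scipy.spatial.transform import Rotation as Ro
O=np.array([.585,.265,0]);Y=np.radians(43.5);E=np.array([np.cos(Y),np.sin(Y),0]);F=np.array([-E[1],E[0],0])
W=lambda x,y,z:O+x*E+y*F+[0,0,z]
def st():
    s=manip.get_state();q=s['ee_rot'];R=Ro.from_quat([q[1],q[2],q[3],q[0]]).as_matrix()
    print('t',s['clock'],'p',np.round(s['position'],4),'zaxis',np.round(R[:,2],3),'psi',round(np.degrees(np.arctan2(R[1,1],R[0,1])),1),'w',round(s['width'],4),'gf',round(s['gripper_force'],1),'F',np.round(s['contact_force'],1),'q',np.round(s['qpos'],2));return s,R
E
python3 - <<'E'
from h import *
s,R=st()
print(R)
# pull from two views, c1/c2 picks
u1,v1=50+418/3-.33,70+411/3-.33;u2,v2=60+404.5/3.5-.36,50+445/3.5-.36
for z in(.14,.15,.16):print(z,on_z('top',u1,v1,z),on_z('scene',u2,v2,z))
for n in('top','scene'):cv2.imwrite(f'pics/raw_{n}1.png',eyes.get_image(n)[:,:,::-1])
a=cv2.imread('pics/raw_top1.png')[100:290,100:360];b=cv2.imread('pics/raw_scene1.png')[100:290,60:320]
cv2.imwrite('pics/d1.png',cv2.resize(np.vstack([a,b]),None,fx=1.55,fy=1.55,interpolation=cv2.INTER_CUBIC))
E
```

```text
t 1.35 p [0.3813 0.123  0.3094] zaxis [ 0.368  0.367 -0.854] psi 42.9 w 0.0304 gf 0.0 F [ 0.3 -0.2 -0.2] q [-0.31 -0.26  2.01  0.52  1.17 -1.21]
[[-0.68755736  0.6258379   0.36822791]
 [ 0.72597084  0.58184357  0.36663933]
 [ 0.01520575  0.5194083  -0.8543909 ]]
0.14 [0.4583639  0.14979962 0.14      ] [0.46103021 0.14568429 0.14      ]
0.15 [0.4579781 0.1483564 0.15     ] [0.45845404 0.14221923 0.15      ]
0.16 [0.4575923  0.14691318 0.16      ] [0.45587787 0.13875418 0.16      ]
```

View pics/d1.png

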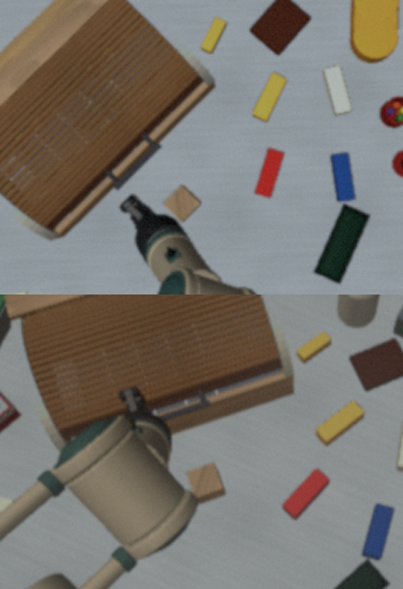

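The gripper (tips near top-view pixel (183,229)) is in front of and left of the pull, and tilted correctly. Before closing in I'll check camera bias against the measured TCP.

>>> drive_tool(rows=[[[0,0,0],[2.3,-0.5,-4],3.4],[[0,0,0],[2.3,-0.4,-4.2],3.4],[[0,0,0],[0,0,0],3.4]])

```text
clock: 1.82
position: [0.4281, 0.1177, 0.2265]
ee_rot: [0.097, 0.378, 0.886, 0.251]
contact_force: [0.7, 0.7, 0.4]
width: 0.0338
gripper_force: 0.0
```

```bash
python3 - <<'E'
from h import *
s,R=st()
p=s['position'];
for n in('top','scene'):
    im=eyes.get_image(n)[:,:,::-1]; k=proj(n,p+R[:,2]*.011);b=proj(n,[.4575,.144,.157]);print(n,k,b)
    x,y=np.int32(b)-[45,35];c=cv2.resize(im[y:y+70,x:x+90],None,fx=6,fy=6,interpolation=cv2.INTER_CUBIC)
    for q,col in((k,(0,255,0)),(b,(255,0,255))):cv2.drawMarker(c,tuple(int(v) for v in (q-[x,y]+.5)*6),col,cv2.MARKER_CROSS,14,1)
    cv2.imwrite(f'pics/e_{n}.png',c)
cv2.imwrite('pics/e.png',cv2.resize(np.vstack([cv2.imread('pics/e_top.png'),cv2.imread('pics/e_scene.png')]),None,fx=.7,fy=.7))
E
```

```text
t 1.825 p [0.4281 0.1177 0.2265] zaxis [ 0.362  0.371 -0.855] psi 43.5 w 0.0338 gf 0.0 F [0.7 0.7 0.4] q [-0.28 -0.1   2.11  0.6   0.94 -1.36]
top [195.08347727 214.72989336] [190.13253078 206.71198215]
scene [172.61272625 179.41981506] [173.98247964 175.94158782]
```

View pics/e.png

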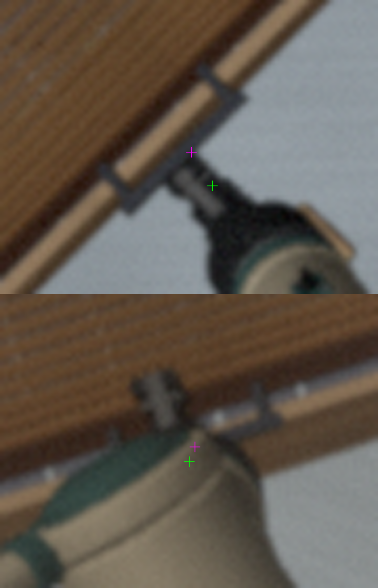

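```bash
python3 - <<'E'
from h import *
s,R=st();p=s['position']
for n in('top','scene'):
    b=proj(n,[.4575,.144,.157]);o=np.int32(b)-[45,35]
    f=lambda q:np.round((proj(n,q)-o+.5)*4.2)+([0,294] if n=='scene' else [0,0])
    for nm,q in dict(tip=p+.011*R[:,2],upin=p+.011*R[:,2]+.017*R[:,1],upout=p+.011*R[:,2]+.0315*R[:,1],lowout=p+.011*R[:,2]-.0315*R[:,1],back54=p-.062*R[:,2]).items():print(n,nm,f(q))
E
```

```text
t 1.925 p [0.4288 0.1173 0.2296] zaxis [ 0.367  0.37  -0.853] psi 43.6 w 0.0341 gf 0.0 F [-0.2 -0.3  0.1] q [-0.28 -0.1   2.11  0.6   0.94 -1.36]
top tip [212. 184.]
top upin [195. 169.]
top upout [181. 156.]
top lowout [243. 213.]
top back54 [242. 223.]
scene tip [190. 459.]
scene upin [180. 433.]
scene upout [172. 411.]
scene lowout [207. 507.]
scene back54 [189. 479.]
```

>>> drive_tool(rows=[[[0,0,0],[1,1,-2.6],3.6],[[0,0,0],[1,1,-2.6],3.6],[[0,0,0],[1,1.1,-2.6],3.6],[[0,0,0],[0,0,0],3.4],[[0,0,0],[0,0,0],0.5],[[0,0,0],[0,0,0],0.5],[[0,0,0],[0,0,0],0.5]], force=25)

```text
clock: 2.8
position: [0.4586, 0.1464, 0.1522]
ee_rot: [0.102, 0.379, 0.885, 0.252]
contact_force: [-5.8, -4.6, 5.9]
width: 0.0109
gripper_force: 25.1
```

```bash
python3 - <<'E'
from h import *
s,R=st();g=s['position']-.008*R[:,2];d=g-O;print('store',d@E,d@F,g[2], 'r',np.hypot(d@E+.007,g[2]-.058),'th',np.degrees(np.arctan2(-(d@E+.007),g[2]-.058)))
E
```

```text
t 2.8 p [0.4586 0.1464 0.1522] zaxis [ 0.371  0.368 -0.853] psi 43.5 w 0.0109 gf 25.1 F [-5.8 -4.6  5.9] q [-0.16  0.05  2.2   0.73  0.68 -1.46]
store -0.1775326284939737 0.0008619037868976161 0.15906449731897424 r 0.19823069893283582 th 59.3473117505798
```

```bash
cat > arc.py <<'E'
from h import *
def arc(th1,N,tilt1,r=.195):
    s,R=st();z=R[:,2];g=s['position']-.008*z
    th0=np.arctan2(-((g-O)@E+.007),g[2]-.058);ax=g-r*(-np.sin(th0)*E+np.cos(th0)*[0,0,1]*1)
    t0=np.arctan2(z@E,-z[2]);p=s['position'].copy()
    print('th0',np.degrees(th0),'tilt',np.degrees(t0))
    for i in range(1,N+1):
        th=th0+(np.radians(th1)-th0)*i/N;t=t0+(np.radians(tilt1)-t0)*i/N
        b=ax+r*np.array(-np.sin(th)*E+np.cos(th)*np.array([0,0,1]))
        q=b+.008*(np.sin(t)*E-np.cos(t)*np.array([0,0,1]));dt=(np.radians(tilt1)-t0)/N
        print(np.round(-F*dt,3),np.round((q-p)*100,1));p=p+np.round((q-p)*100,1)/100
E
python3 -c "
from arc import *
arc(-19,12,-5)"
```

```text
t 2.8 p [0.4586 0.1464 0.1522] zaxis [ 0.371  0.368 -0.853] psi 43.5 w 0.0109 gf 25.1 F [-5.8 -4.6  5.9] q [-0.16  0.05  2.2   0.73  0.68 -1.46]Traceback (most recent call last):
  File "<string>", line 3, in <module>
    arc(-19,12,-5)
    ~~~^^^^^^^^^^^
  File "arc.py", line 4, in arc
    th0=np.arctan2(-((g-O)@E+.007),g[2]-.058);ax=g-r*(-np.sin(th0)*E+np.cos(th0)*[0,0,1]*1)
                                                                     ~~~~~~~~~~~^~~~~~~~
TypeError: can't multiply sequence by non-int of type 'numpy.float64'
```

```bash
sed -i 's/np.cos(th0)\*\[0,0,1\]\*1/np.cos(th0)*np.array([0,0,1])/' arc.py
python3 -c "
from arc import *
arc(-19,12,-5)"
```

```text
t 2.8 p [0.4586 0.1464 0.1522] zaxis [ 0.371  0.368 -0.853] psi 43.5 w 0.0109 gf 25.1 F [-5.8 -4.6  5.9] q [-0.16  0.05  2.2   0.73  0.68 -1.46]
th0 59.3473117505798 tilt 31.499717272466796
[-0.037  0.039  0.   ] [0.9 0.8 1.8]
[-0.037  0.039  0.   ] [1.  1.  1.7]
[-0.037  0.039  0.   ] [1.1 1.1 1.5]
[-0.037  0.039  0.   ] [1.3 1.2 1.3]
[-0.037  0.039  0.   ] [1.4 1.3 1.1]
[-0.037  0.039  0.   ] [1.4 1.3 0.9]
[-0.037  0.039  0.   ] [1.5 1.5 0.6]
[-0.037  0.039  0.   ] [1.6 1.5 0.4]
[-0.037  0.039  0.   ] [1.6 1.5 0.1]
[-0.037  0.039  0.   ] [ 1.5  1.5 -0.1]
[-0.037  0.039  0.   ] [ 1.6  1.4 -0.3]
[-0.037  0.039  0.   ] [ 1.5  1.5 -0.6]
```

>>> drive_tool(rows=[[[-0.037,0.039,0],[0.9,0.8,1.8],0.5],[[-0.037,0.039,0],[1,1,1.7],0.5],[[-0.037,0.039,0],[1.1,1.1,1.5],0.5],[[-0.037,0.039,0],[1.3,1.2,1.3],0.5],[[-0.037,0.039,0],[1.4,1.3,1.1],0.5],[[-0.037,0.039,0],[1.4,1.3,0.9],0.5]], force=30)

```text
clock: 3.55
position: [0.5279, 0.2124, 0.2372]
ee_rot: [0.038, 0.392, 0.913, 0.104]
contact_force: [-8.4, -4.8, 8.7]
width: 0.0108
gripper_force: 32.1
```

```bash
python3 -c "
from arc import *
arc(-19,6,-5)"
```

```text
t 3.55 p [0.5279 0.2124 0.2372] zaxis [ 0.151  0.161 -0.975] psi 43.4 w 0.0108 gf 32.1 F [-8.4 -4.8  8.7] q [ 0.18  0.17  1.68  0.15  1.11 -0.64]
th0 21.16048714118841 tilt 12.728743280227746
[-0.035  0.037  0.   ] [1.5 1.5 0.7]
[-0.035  0.037  0.   ] [1.6 1.5 0.4]
[-0.035  0.037  0.   ] [1.7 1.5 0.2]
[-0.035  0.037  0.   ] [ 1.6  1.5 -0.1]
[-0.035  0.037  0.   ] [ 1.6  1.6 -0.4]
[-0.035  0.037  0.   ] [ 1.5  1.4 -0.6]
```

Going nicely. I'll finish the opening and overshoot slightly.

>>> drive_tool(rows=[[[-0.035,0.037,0],[1.5,1.5,0.7],0.5],[[-0.035,0.037,0],[1.6,1.5,0.4],0.5],[[-0.035,0.037,0],[1.7,1.5,0.2],0.5],[[-0.035,0.037,0],[1.6,1.5,-0.1],0.5],[[-0.035,0.037,0],[1.6,1.6,-0.4],0.5],[[-0.035,0.037,0],[1.5,1.4,-0.6],0.5],[[0,0,0],[0.4,0.4,-0.2],0.5],[[0,0,0],[0,0,0],0.5]])

```text
clock: 4.55
position: [0.6281, 0.3078, 0.24]
ee_rot: [-0.021, 0.396, 0.918, -0.033]
contact_force: [-6.2, -1.3, 17.1]
width: 0.0105
gripper_force: 34.6
```

```bash
python3 -c "
from arc import *
arc(-19,6,-5)"
```

```text
t 4.55 p [0.6281 0.3078 0.24  ] zaxis [-0.064 -0.043 -0.997] psi 43.4 w 0.0105 gf 34.6 F [-6.2 -1.3 17.1] q [ 0.37  0.51  1.14 -0.02  1.57 -0.39]
th0 -19.7816253062704 tilt -4.379382633797605
[-0.001  0.001  0.   ] [-0. -0.  0.]
[-0.001  0.001  0.   ] [-0.1 -0.1  0. ]
[-0.001  0.001  0.   ] [0. 0. 0.]
[-0.001  0.001  0.   ] [-0.  -0.   0.1]
[-0.001  0.001  0.   ] [-0.  -0.1 -0. ]
[-0.001  0.001  0.   ] [-0.1  0.  -0. ]
```

>>> drive_tool(rows=[[[0,0,0],[0.4,0.4,-0.1],0.5],[[0,0,0],[0,0,0],0.5]])

```text
clock: 4.8
position: [0.6282, 0.308, 0.2399]
ee_rot: [-0.023, 0.396, 0.917, -0.037]
contact_force: [-13.6, -9.7, 22.7]
width: 0.0107
gripper_force: 35.1
```

>>> drive_tool(rows=[[[0,0,0],[-0.4,-0.4,0.1],3.5],[[0,0,0],[0,0,0],3.5],[[0,0,0],[0.1,0.1,3],3.5],[[0,0,0],[0,0,5],3.5]])

```text
clock: 5.3
position: [0.6293, 0.3087, 0.3119]
ee_rot: [-0.024, 0.395, 0.917, -0.035]
contact_force: [0.7, 0.4, 0.1]
width: 0.035
gripper_force: 0.0
```

```bash
python3 - <<'E'
from h import *
st()
for n in('top','scene'):
    im=eyes.get_image(n);cv2.imwrite(f'pics/raw_{n}2.png',im[:,:,::-1])
    report(n,im,cols=('yellow','blue','red'))
a=cv2.imread('pics/raw_top2.png')[60:260,40:390];b=cv2.imread('pics/raw_scene2.png')[30:230,50:400]
cv2.imwrite('pics/f.png',cv2.resize(np.vstack([a,b]),None,fx=1.5,fy=1.5,interpolation=cv2.INTER_CUBIC))
E
```

```text
t 5.3 p [0.6293 0.3087 0.3119] zaxis [-0.072 -0.046 -0.996] psi 43.4 w 0.035 gf 0.0 F [0.7 0.4 0.1] q [ 0.37  0.5   0.98 -0.02  1.74 -0.39]
top yellow 584.0 [398. 262.] c [ 0.2681 -0.4993] LxW [0.129 0.05 ] yaw -168.3
top yellow 64.0 [ 52. 237.] c [0.376  0.6043] LxW [0.079 0.011] yaw -127.7
top yellow 641.0 [ 16. 210.] c [0.4671 0.7192] LxW [0.098 0.073] yaw -174.6
top yellow 153.0 [427. 163.] c [ 0.584 -0.606] LxW [0.117 0.019] yaw -114.9
top yellow 265.5 [273. 162.] c [ 0.5995 -0.1102] LxW [0.096 0.032] yaw -27.9
top yellow 141.0 [237. 122.] c [0.7324 0.0037] LxW [0.072 0.023] yaw -27.6
top yellow 68.0 [424. 102.] c [ 0.7857 -0.6078] LxW [0.079 0.013] yaw -144.9
top yellow 1277.0 [342. 112.] c [ 0.757  -0.3362] LxW [0.175 0.095] yaw 177.9
top blue 273.0 [321. 214.] c [ 0.429  -0.2582] LxW [0.095 0.034] yaw -173.7
top red 142.0 [ 49. 254.] c [0.3236 0.6123] LxW [0.186 0.091] yaw -111.8
top red 66.5 [ 64. 235.] c [0.3809 0.5647] LxW [0.081 0.016] yaw -119.7
top red 183.0 [362. 206.] c [ 0.4523 -0.39  ] LxW [0.048 0.048] yaw -91.4
top red 251.0 [273. 211.] c [ 0.4416 -0.1058] LxW [0.
[... 397 characters left out ...]
13.5
scene yellow 87.0 [453. 191.] c [ 0.7838 -0.6123] LxW [0.081 0.015] yaw -145.2
scene yellow 316.0 [279. 182.] c [ 0.5988 -0.1156] LxW [0.1   0.036] yaw -28.2
scene yellow 1276.5 [366. 163.] c [ 0.767  -0.3405] LxW [0.171 0.095] yaw -2.4
scene yellow 147.5 [262. 133.] c [ 0.73   -0.0031] LxW [0.074 0.026] yaw -28.1
scene blue 310.5 [304. 253.] c [ 0.4283 -0.263 ] LxW [0.095 0.031] yaw 6.9
scene red 236.0 [350. 264.] c [ 0.4509 -0.3953] LxW [0.049 0.048] yaw -66.5
scene red 330.5 [357. 226.] c [ 0.5642 -0.3782] LxW [0.075 0.051] yaw -22.8
scene red 322.0 [257. 228.] c [ 0.4414 -0.1108] LxW [0.097 0.033] yaw -18.2
scene red 491.5 [458. 175.] c [ 0.8424 -0.6091] LxW [0.226 0.114] yaw -133.2
```

View pics/f.png

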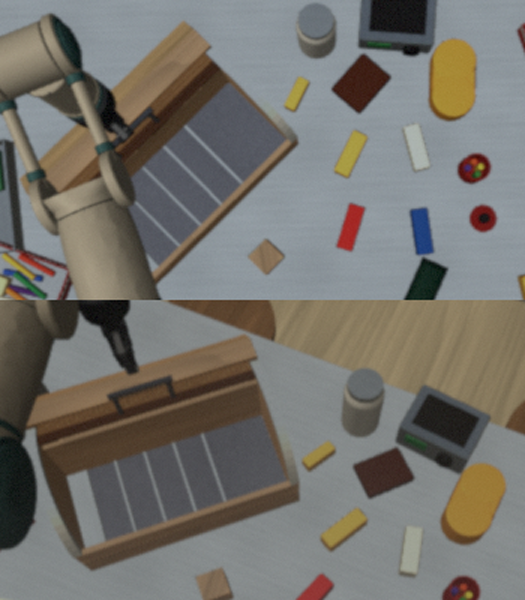

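The store is fully open, the ribs are visible and the wide bay is at the right end. Now the red bar.

>>> drive_tool(rows=[[[0.03,-0.031,0],[-2,-4.5,0],6],[[0.03,-0.031,0.1],[-2.4,-5.3,0],6],[[0,0,0.1],[-2.4,-5.3,0],6],[[0,0,0.1],[-2.4,-5.3,-1],6],[[0,0,0.1],[-2.4,-5.3,-2],6],[[0,0,0.1],[-2.4,-5.3,-2],6],[[0,0,0],[-2.4,-5.3,-2],6],[[0,0,0],[-2.4,-5.3,-2],6]])

```text
clock: 6.4
position: [0.441, -0.1088, 0.223]
ee_rot: [-0.005, 0.156, 0.988, 0.004]
contact_force: [0.8, -0.3, -1.0]
width: 0.0598
gripper_force: 0.0
```

```bash
cat > go.py <<'E'
from h import *
def to(p,psi):
    s,R=st();d=(np.array(p)-s['position'])*100;a=(psi-np.degrees(np.arctan2(R[1,1],R[0,1]))+90)%180-90
    z=R[:,2];c=np.cross(z,[0,0,-1]);print('shift',np.round(d,2),'turn z',round(np.radians(a),3),'level',np.round(c,3))
E
python3 - <<'E'
from go import *
to([.4414,-.1085,.02],72)
for n in('top',):
    im=eyes.get_image(n);report(n,im,cols=('blue','red','white'))
def sc(u,v,o):
    p=on_z('top',40+u/1.5-.17,60+v/1.5-.17,.063)-O;return np.round([p@E,p@F],4)
print(sc(186,125,0),sc(243,181,0),sc(163,141,0),sc(221,198,0))
for col,(u,v) in dict(tin=(356,172),lid=(362,205.5)).items():print(col,on_z('top',u,v,.07 if col=='tin' else .014))
E
```

```text
t 6.4 p [ 0.441  -0.1088  0.223 ] zaxis [-0.009  0.01  -1.   ] psi 72.1 w 0.0598 gf 0.0 F [ 0.8 -0.3 -1. ] q [-0.4   0.11  1.77  0.01  1.27 -1.66]
shift [  0.04   0.03 -20.3 ] turn z -0.001 level [-0.01  -0.009 -0.   ]
top blue 281.5 [320. 214.] c [ 0.4287 -0.2569] LxW [0.095 0.036] yaw -173.1
top red 128.5 [ 50. 254.] c [0.3232 0.6117] LxW [0.187 0.092] yaw -112.2
top red 67.5 [ 64. 235.] c [0.3809 0.5646] LxW [0.081 0.016] yaw -119.4
top red 41.0 [270. 222.] c [ 0.4062 -0.094 ] LxW [0.03  0.019] yaw -109.9
top red 183.0 [362. 206.] c [ 0.4523 -0.39  ] LxW [0.048 0.048] yaw -91.4
top red 251.0 [356. 172.] c [ 0.5627 -0.3747] LxW [0.062 0.055] yaw -91.4
top red 629.0 [280. 115.] c [ 0.7523 -0.1364] LxW [0.1   0.075] yaw -41.7
top red 288.0 [416.  97.] c [ 0.8023 -0.5812] LxW [0.188 0.125] yaw -162.8
top white 1876.5 [ 94. 339.] c [0.0541 0.4729] LxW [0.285 0.208] yaw -169.0
top white 224.5 [ 43. 254.] c [0.323  0.6339] LxW [0.111 0.048] yaw -125.9
top white 55.5 [444. 256.] c [ 0.2842 -0.6497] LxW [0.102 0.01 ] yaw 177.2
top white 56.5 [121. 246.] c [0.3433 0.3839] LxW [0.047 0.017] yaw -129.6
top white 65.5 [222. 137.] c [0.6866 0.0551] LxW [0.085 0.018] yaw -136.6
top white 45.5 [402. 104.] c [ 0.7794 -0.533 ] LxW [0.091 0.015] yaw -158.1
top white 144.5 [404.  85.] c [ 0.8419 -0.5429] LxW [0.051 0.042] yaw -164.2
[ 0.0397 -0.0752] [-0.1308 -0.0772] [ 0.0496 -0.0168] [-0.1237 -0.0191]
tin [ 0.55758085 -0.36950477  0.07      ]
lid [ 0.45298875 -0.39614568  0.014     ]
```

>>> drive_tool(rows=[[[0,0,0],[0,0,-6],6],[[0,0,0],[0,0,-6],6],[[0,0,0],[0,0,-5],6],[[0,0,0],[0,0,-3.3],6],[[0,0,0],[0,0,0],2],[[0,0,0],[0,0,0],2],[[0,0,0],[0,0,0],2],[[0,0,0],[0,0,5],2]], force=40)

```text
clock: 7.45
position: [0.4397, -0.1065, 0.0702]
ee_rot: [-0.008, 0.156, 0.988, 0.005]
contact_force: [0.6, -0.3, -0.9]
width: 0.0353
gripper_force: 44.4
```

>>> drive_tool(rows=[[[0,0,0],[0,0,6],2],[[0,0,0.1],[0,0,6],2]])

```text
clock: 7.7
position: [0.4416, -0.1073, 0.1941]
ee_rot: [-0.004, 0.105, 0.994, 0.004]
contact_force: [1.8, 0.0, -1.3]
width: 0.035
gripper_force: 44.4
```

```bash
python3 - <<'E'
from go import *
to(W(-.06,.078,.080),133.5)
E
```

```text
t 7.7 p [ 0.4416 -0.1073  0.1941] zaxis [-0.008  0.008 -1.   ] psi 77.9 w 0.035 gf 44.4 F [ 1.8  0.  -1.3] q [-0.4   0.13  1.82  0.    1.2  -1.76]
shift [  4.62  38.75 -11.41] turn z 0.97 level [-0.008 -0.008 -0.   ]
```

>>> drive_tool(rows=[[[0,0,0.14],[0.6,5.5,0.5],2],[[0,0,0.14],[0.7,5.5,0],2],[[0,0,0.14],[0.6,5.5,0],2],[[0,0,0.14],[0.7,5.5,0],2],[[0,0,0.14],[0.7,5.5,0],2],[[0,0,0.14],[0.7,5.6,0],2],[[0,0,0.13],[0.6,5.6,0],2],[[0,0,0],[0,0,-3],2]])

```text
clock: 8.7
position: [0.49, 0.2849, 0.1691]
ee_rot: [-0.002, -0.372, 0.928, 0.002]
contact_force: [0.0, -1.4, -0.9]
width: 0.0351
gripper_force: 44.6
```

```bash
python3 - <<'E'
from go import *
to(W(-.06,.078,.077),133.5)
E
```

```text
t 8.7 p [0.49   0.2849 0.1691] zaxis [-0.005  0.002 -1.   ] psi 133.7 w 0.0351 gf 44.6 F [ 0.  -1.4 -0.9] q [ 0.4   0.32  1.64  0.    1.19 -1.93]
shift [-0.22 -0.46 -9.21] turn z -0.003 level [-0.002 -0.005 -0.   ]
```

>>> drive_tool(rows=[[[0,0,0],[-0.2,-0.5,-4],2],[[0,0,0],[0,0,-3],2],[[0,0,0],[0,0,-2.2],2],[[0,0,0],[0,0,0],2],[[0,0,0],[0,0,0],4.6],[[0,0,0],[0,0,0],4.6],[[0,0,0],[0,0,4],4.6],[[0,0,0],[0,0,6],4.6]])

```text
clock: 9.7
position: [0.4844, 0.2741, 0.1737]
ee_rot: [-0.009, -0.369, 0.929, 0.001]
contact_force: [1.2, 0.2, 0.6]
width: 0.0459
gripper_force: 0.0
```

```bash
python3 - <<'E'
from go import *
to([.599,-.1128,.02],62.3)
for n in('top','scene'):
    im=eyes.get_image(n);report(n,im,cols=('blue','red','yellow'))
E
```

```text
t 9.7 p [0.4844 0.2741 0.1737] zaxis [-0.018 -0.005 -1.   ] psi 133.4 w 0.0459 gf 0.0 F [1.2 0.2 0.6] q [ 0.39  0.3   1.64  0.    1.21 -1.94]
shift [ 11.46 -38.69 -15.37] turn z -1.24 level [ 0.005 -0.018  0.   ]
top blue 59.0 [ 32. 302.] c [0.1724 0.6672] LxW [0.069 0.038] yaw -179.8
top blue 274.0 [321. 214.] c [ 0.4289 -0.2581] LxW [0.095 0.034] yaw -173.3
top red 141.5 [ 42. 262.] c [0.2995 0.6376] LxW [0.201 0.084] yaw -135.6
top red 66.5 [ 64. 235.] c [0.3809 0.5647] LxW [0.081 0.016] yaw -119.7
top red 184.0 [362. 205.] c [ 0.454 -0.39 ] LxW [0.052 0.048] yaw -2.1
top red 211.5 [155. 204.] c [0.4745 0.2747] LxW [0.066 0.036] yaw -136.1
top red 252.0 [356. 172.] c [ 0.5627 -0.3747] LxW [0.062 0.055] yaw -91.4
top red 628.0 [280. 115.] c [ 0.7528 -0.1361] LxW [0.099 0.074] yaw -41.7
top red 289.0 [416.  97.] c [ 0.8023 -0.5812] LxW [0.188 0.125] yaw -162.8
top yellow 586.0 [398. 262.] c [ 0.2684 -0.4992] LxW [0.13 0.05] yaw -168.3
top yellow 64.5 [ 52. 237.] c [0.3753 0.6049] LxW [0.079 0.013] yaw -127.7
top yellow 635.5 [ 16. 209.] c [0.4672 0.7192] LxW [0.098 0.073] yaw -174.1
[... 609 characters left out ...]
8
scene red 63.0 [ 55. 189.] c [0.309  0.4967] LxW [0.113 0.01 ] yaw -21.3
scene red 494.5 [458. 174.] c [ 0.8434 -0.6086] LxW [0.225 0.116] yaw -131.6
scene red 352.5 [145. 160.] c [0.4995 0.2932] LxW [0.112 0.038] yaw -136.7
scene yellow 878.5 [365. 342.] c [ 0.2691 -0.503 ] LxW [0.129 0.054] yaw 12.4
scene yellow 231.0 [430. 243.] c [ 0.6007 -0.5909] LxW [0.157 0.022] yaw -113.5
scene yellow 86.0 [453. 191.] c [ 0.7837 -0.6121] LxW [0.081 0.014] yaw -145.8
scene yellow 316.5 [279. 182.] c [ 0.5982 -0.1154] LxW [0.1   0.035] yaw -27.5
scene yellow 1275.5 [367. 163.] c [ 0.767  -0.3408] LxW [0.171 0.095] yaw -3.0
scene yellow 145.5 [262. 133.] c [ 0.7302 -0.003 ] LxW [0.074 0.026] yaw -28.1
```

>>> drive_tool(rows=[[[0.005,-0.018,-0.155],[0,-3,5],6],[[0,0,-0.155],[1,-5.8,0.5],6],[[0,0,-0.155],[2,-5.8,0],6],[[0,0,-0.155],[2,-5.5,0],6],[[0,0,-0.155],[2,-5.5,0],6],[[0,0,-0.155],[2,-5.5,0],6],[[0,0,-0.155],[1.5,-5,0],6],[[0,0,-0.155],[1,-2.6,-4],6]])

```text
clock: 10.8
position: [0.6036, -0.116, 0.1914]
ee_rot: [0.007, 0.243, 0.97, -0.001]
contact_force: [0.4, 0.3, -0.5]
width: 0.06
gripper_force: 0.0
```

```bash
python3 - <<'E'
from go import *
to([.599,-.1128,.02],62.3)
E
```

```text
t 10.8 p [ 0.6036 -0.116   0.1914] zaxis [ 0.012 -0.006 -1.   ] psi 61.9 w 0.06 gf 0.0 F [ 0.4  0.3 -0.5] q [-0.3   0.36  1.51 -0.    1.26 -1.38]
shift [ -0.46   0.32 -17.14] turn z 0.007 level [0.006 0.012 0.   ]
```

>>> drive_tool(rows=[[[0.006,0.012,0],[-0.4,0.3,-5.8],6],[[0,0,0],[0,0,-6],6],[[0,0,0],[0,0,-5.3],6],[[0,0,0],[0,0,0],2],[[0,0,0],[0,0,0],2],[[0,0,0],[0,0,0],2],[[0,0,0.1],[0,0,5],2],[[0,0,0.1],[0,0,6],2]])

```text
clock: 11.8
position: [0.5965, -0.1092, 0.1302]
ee_rot: [-0.004, 0.139, 0.99, 0.0]
contact_force: [1.6, -0.0, -1.6]
width: 0.0355
gripper_force: 46.3
```

```bash
python3 - <<'E'
from go import *
to(W(-.06,-.046,.077),133.5)
E
```

```text
t 11.8 p [ 0.5965 -0.1092  0.1302] zaxis [-0.008  0.001 -1.   ] psi 74.0 w 0.0355 gf 46.3 F [ 1.6 -0.  -1.6] q [-0.3   0.41  1.6  -0.    1.15 -1.59]
shift [-2.33 29.96 -5.32] turn z 1.039 level [-0.001 -0.008 -0.   ]
```

>>> drive_tool(rows=[[[0,0,0.1],[-0.5,1,6],2],[[0,0,0.15],[-1,4,4],2],[[0,0,0.15],[-1,5,1.5],2],[[0,0,0.15],[0,5.5,0],2],[[0,0,0.15],[0,5.5,0],2],[[0,0,0.15],[0,5.5,-2],2],[[0,0,0.15],[0,3.5,-4],2],[[0,0,0.04],[0,0,-3],2]])

```text
clock: 12.8
position: [0.5714, 0.1938, 0.154]
ee_rot: [-0.002, -0.372, 0.928, -0.002]
contact_force: [0.1, 0.4, -2.0]
width: 0.0356
gripper_force: 46.4
```

```bash
python3 - <<'E'
from go import *
to(W(-.06,-.046,.077),133.5)
E
```

```text
t 12.8 p [0.5714 0.1938 0.154 ] zaxis [-0.002 -0.005 -1.   ] psi 133.7 w 0.0356 gf 46.4 F [ 0.1  0.4 -2. ] q [ 0.21  0.38  1.58 -0.    1.19 -2.12]
shift [ 0.17 -0.35 -7.7 ] turn z -0.004 level [ 0.005 -0.002  0.   ]
```

>>> drive_tool(rows=[[[0,0,0],[0.1,-0.2,-4],2],[[0,0,0],[0,0,-2.7],2],[[0,0,0],[0,0,-1],2],[[0,0,0],[0,0,0],4.6],[[0,0,0],[0,0,0],4.6],[[0,0,0],[0,0,4],4.6],[[0,0,0],[0,0,6],4.6],[[0,0,0],[0,0,5],4.6]])

```text
clock: 13.8
position: [0.5734, 0.1888, 0.23]
ee_rot: [-0.002, -0.369, 0.929, -0.002]
contact_force: [0.8, -0.4, -0.3]
width: 0.0462
gripper_force: 0.0
```

```bash
python3 - <<'E'
from go import *
to([.4286,-.2605,.02],97)
HS['white']=((15,5,115),(60,70,255))
for n in('top','scene'):
    im=eyes.get_image(n)
    for col in('blue','white','yellow','red'):
        for a,r in blobs(n,im,col):
            c=on_z(n,*r[0],.036)
            if .3<c[0]<.7 and -.45<c[1]<.4: print(n,col,a,np.round(c,4),np.round(r[1]),r[2])
    m=im[150:165,305:330] if n=='top' else im[185:210,310:340]
cv2.imwrite('pics/g.png',cv2.resize(eyes.get_image('top')[70:260,50:380,::-1],None,fx=1.8,fy=1.8,interpolation=cv2.INTER_CUBIC))
E
```

```text
t 13.8 p [0.5734 0.1888 0.23  ] zaxis [-0.001 -0.006 -1.   ] psi 133.4 w 0.0462 gf 0.0 F [ 0.8 -0.4 -0.3] q [ 0.21  0.33  1.46 -0.01  1.36 -2.12]
shift [-14.48 -44.93 -21.  ] turn z -0.635 level [ 0.006 -0.001  0.   ]
top blue 274.0 [ 0.4286 -0.2582  0.036 ] [30. 10.] 81.8698959350586
top white 175.5 [0.5155 0.3867 0.036 ] [38.  6.] 81.25383758544922
top white 182.5 [0.5469 0.2382 0.036 ] [38.  6.] 79.99201965332031
top white 56.0 [ 0.6018 -0.24    0.036 ] [31. 11.] 56.3099365234375
top white 79.5 [0.6899 0.0583 0.036 ] [29.  6.] 45.0
top white 966.0 [0.6689 0.3433 0.036 ] [29. 37.] 75.96376037597656
top white 143.5 [0.6845 0.2694 0.036 ] [31.  6.] 75.96376037597656
top yellow 223.5 [0.5726 0.1929 0.036 ] [23. 11.] 45.0
top red 183.0 [ 0.4523 -0.39    0.036 ] [15. 15.] 90.0
top red 347.5 [0.4885 0.2881 0.036 ] [33. 11.] 45.0
top red 250.0 [ 0.5627 -0.3747  0.036 ] [17. 19.] 90.0
scene blue 313.5 [ 0.4277 -0.2632  0.036 ] [11. 33.] 14.931418418884277
scene white 392.0 [ 0.6102 -0.257   0.036 ] [14. 33.] 7.594643592834473
scene yellow 324.5 [0.5936 0.207  0.036 ] [33. 12.] 71.56504821777344
scene red 236.0 [ 0.4507 -0.3953  0.036 ] [17. 17.] 90.0
scene red 327.5 [ 0.5649 -0.3787  0.036 ] [18. 23.] 45.0
scene red 356.0 [0.499  0.2925 0.036 ] [33. 12.] 73.3007583618164
```

View pics/g.png

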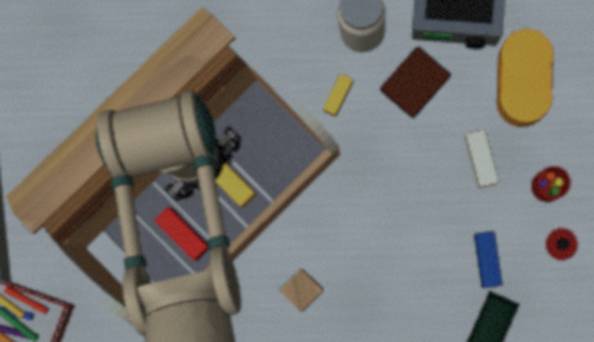

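Red and yellow are lying in lanes 2 and 4, and nothing else has moved. White is at about crop (481,158). Next is blue.

>>> drive_tool(rows=[[[0.006,0,-0.08],[-1.6,-5.5,2],6],[[0,0,-0.08],[-1.9,-5.6,0],6],[[0,0,-0.08],[-1.9,-5.6,0],6],[[0,0,-0.08],[-1.9,-5.6,0],6],[[0,0,-0.08],[-1.8,-5.6,0],6],[[0,0,-0.08],[-1.8,-5.6,0],6],[[0,0,-0.08],[-1.8,-5.6,-2],6],[[0,0,-0.075],[-1.8,-5.6,-2],6]])

```text
clock: 14.95
position: [0.4266, -0.2599, 0.2055]
ee_rot: [-0.002, -0.06, 0.998, 0.001]
contact_force: [0.9, -0.2, -0.1]
width: 0.06
gripper_force: 0.0
```

>>> drive_tool(rows=[[[0,0,0],[0,0,-4],6],[[0,0,0],[0,0,0],6]])

```text
clock: 15.2
position: [0.4249, -0.2571, 0.1631]
ee_rot: [-0.005, -0.06, 0.998, 0.004]
contact_force: [-0.7, 0.1, -0.9]
width: 0.0599
gripper_force: 0.0
```

```bash
python3 - <<'E'
from go import *
to([.4286,-.2605,.02],97)
f=lambda u,v:on_z('top',50+u/1.8-.3,70+v/1.8-.3,.036)
print(f(481,158),f(475,131),f(487,186))
print(proj('top',[.4286,-.2605,.036]))
E
```

```text
t 15.2 p [ 0.4249 -0.2571  0.1631] zaxis [-0.011  0.008 -1.   ] psi 96.9 w 0.0599 gf 0.0 F [-0.7  0.1 -0.9] q [-0.68  0.23  1.78 -0.    1.15 -2.37]
shift [  0.37  -0.34 -14.31] turn z 0.002 level [-0.008 -0.011 -0.   ]
[ 0.6113301  -0.25142354  0.036     ] [ 0.66053165 -0.24217288  0.036     ] [ 0.56050963 -0.26058151  0.036     ]
[321.55526422 213.87712437]
```

>>> drive_tool(rows=[[[-0.008,-0.011,0],[0.3,-0.3,-5],6],[[0,0,0],[0,0,-5],6],[[0,0,0],[0,0,-4.3],6],[[0,0,0],[0,0,0],2],[[0,0,0],[0,0,0],2],[[0,0,0],[0,0,0],2],[[0,0,0],[0,0,5],2],[[0,0,0],[0,0,6],2]])

```text
clock: 16.2
position: [0.4303, -0.261, 0.1348]
ee_rot: [0.003, -0.061, 0.998, -0.003]
contact_force: [1.7, -0.4, -1.6]
width: 0.0355
gripper_force: 45.3
```

```bash
python3 - <<'E'
from go import *
to(W(-.06,.016,.077),133.5)
E
```

```text
t 16.2 p [ 0.4303 -0.261   0.1348] zaxis [ 0.005 -0.005 -1.   ] psi 97.0 w 0.0355 gf 45.3 F [ 1.7 -0.4 -1.6] q [-0.68  0.25  1.83 -0.    1.05 -2.38]
shift [10.02 49.63 -5.78] turn z 0.637 level [0.005 0.005 0.   ]
```

>>> drive_tool(rows=[[[0,0,0],[0.5,3,5],2],[[0,0,0.09],[1.2,5.8,2],2],[[0,0,0.09],[1.2,5.8,0],2],[[0,0,0.09],[1.2,5.8,0],2],[[0,0,0.09],[1.2,5.8,0],2],[[0,0,0.09],[1.2,5.8,0],2],[[0,0,0.09],[1.2,5.8,0],2],[[0,0,0.09],[1.2,5.8,0],2]])

```text
clock: 17.2
position: [0.5199, 0.1767, 0.2049]
ee_rot: [0.005, -0.369, 0.93, -0.002]
contact_force: [1.4, -1.5, -1.0]
width: 0.0352
gripper_force: 45.3
```

>>> drive_tool(rows=[[[0,0,0],[1.1,5,-1],2],[[0,0,0],[0,0,-4],2],[[0,0,0],[0,0,0],2]])

```text
clock: 17.58
position: [0.5281, 0.2246, 0.1515]
ee_rot: [0.001, -0.368, 0.93, -0.002]
contact_force: [-0.3, -0.8, -1.3]
width: 0.0353
gripper_force: 45.3
```

```bash
python3 - <<'E'
from go import *
to(W(-.06,.016,.077),133.5)
E
```

```text
t 17.575 p [0.5281 0.2246 0.1515] zaxis [ 0.002 -0.002 -1.   ] psi 133.2 w 0.0353 gf 45.3 F [-0.3 -0.8 -1.3] q [ 0.28  0.34  1.65 -0.    1.15 -2.04]
shift [ 0.23  1.07 -7.45] turn z 0.006 level [0.002 0.002 0.   ]
```

>>> drive_tool(rows=[[[0,0,0],[0.2,1,-2],2],[[0,0,0],[0,0,-3],2],[[0,0,0],[0,0,-2.4],2],[[0,0,0],[0,0,0],2],[[0,0,0],[0,0,0],4.6],[[0,0,0],[0,0,0],4.6],[[0,0,0],[0,0,4],4.6],[[0,0,0],[0,0,6],4.6]])

```text
clock: 18.58
position: [0.5315, 0.2343, 0.1792]
ee_rot: [0.002, -0.367, 0.93, -0.002]
contact_force: [1.3, 1.2, 0.1]
width: 0.0461
gripper_force: 0.0
```

>>> drive_tool(rows=[[[0,0,0],[0,0,5],4.6]])

```text
clock: 18.7
position: [0.5329, 0.2348, 0.2322]
ee_rot: [0.005, -0.367, 0.93, -0.002]
contact_force: [0.7, -0.0, -0.3]
width: 0.046
gripper_force: 0.0
```

```bash
python3 - <<'E'
from go import *
to([.611,-.2545,.02],101)
HS['white']=((15,5,115),(60,70,255))
for n in('top','scene'):
    im=eyes.get_image(n)
    for col in('blue','white','yellow','red'):
        for a,r in blobs(n,im,col):
            c=on_z(n,*r[0],.036)
            if .3<c[0]<.7 and -.45<c[1]<.4: print(n,col,a,np.round(c,4),np.round(r[1]),r[2])
E
```

```text
t 18.7 p [0.5329 0.2348 0.2322] zaxis [ 0.01  0.   -1.  ] psi 133.1 w 0.046 gf 0.0 F [ 0.7 -0.  -0.3] q [ 0.3   0.29  1.51 -0.    1.33 -2.02]
shift [  7.81 -48.93 -21.22] turn z -0.56 level [-0.    0.01  0.  ]
top blue 259.0 [0.5292 0.2378 0.036 ] [26. 11.] 45.0
top white 175.5 [0.4871 0.2982 0.036 ] [39.  6.] 75.96376037597656
top white 51.0 [ 0.6051 -0.2404  0.036 ] [31. 11.] 60.01836013793945
top white 144.5 [0.6219 0.3417 0.036 ] [30.  6.] 70.70995330810547
top white 79.0 [0.689  0.0575 0.036 ] [33.  6.] 45.0
top yellow 309.0 [0.5826 0.2024 0.036 ] [32. 11.] 45.0
top red 185.5 [ 0.4539 -0.39    0.036 ] [15. 16.] 0.0
top red 105.0 [0.4736 0.2723 0.036 ] [18. 11.] 45.0
top red 252.0 [ 0.5627 -0.3747  0.036 ] [17. 19.] 90.0
scene blue 295.0 [0.5489 0.2507 0.036 ] [30. 11.] 72.89727020263672
scene white 395.5 [ 0.609  -0.2566  0.036 ] [14. 34.] 7.594643592834473
scene yellow 324.5 [0.5944 0.2078 0.036 ] [32. 12.] 71.56504821777344
scene red 236.0 [ 0.4507 -0.3953  0.036 ] [17. 17.] 90.0
scene red 328.5 [ 0.5649 -0.3787  0.036 ] [18. 23.] 45.0
scene red 354.0 [0.4993 0.2928 0.036 ] [33. 12.] 73.3007583618164
```

>>> drive_tool(rows=[[[0,0.01,-0.07],[0.4,-5.6,2],6],[[0,0,-0.07],[0.8,-6,0],6],[[0,0,-0.07],[0.8,-6,0],6],[[0,0,-0.07],[1.1,-6,0],6],[[0,0,-0.07],[1.1,-6,0],6],[[0,0,-0.07],[1.2,-6,0],6],[[0,0,-0.07],[1.2,-6,-1],6],[[0,0,-0.07],[1.2,-6,-2],6]])

```text
clock: 19.8
position: [0.6108, -0.2418, 0.2201]
ee_rot: [-0.0, -0.095, 0.996, -0.0]
contact_force: [1.2, 0.3, -0.3]
width: 0.0597
gripper_force: 0.0
```

>>> drive_tool(rows=[[[0,0,0],[0,-1,-4],6],[[0,0,0],[0,0,-3],6],[[0,0,0],[0,0,0],6]])

```text
clock: 20.18
position: [0.6082, -0.2489, 0.1465]
ee_rot: [-0.004, -0.096, 0.995, 0.002]
contact_force: [-0.3, -0.6, -0.4]
width: 0.0599
gripper_force: 0.0
```

```bash
python3 - <<'E'
from go import *
to([.611,-.2545,.02],101)
E
```

```text
t 20.175 p [ 0.6082 -0.2489  0.1465] zaxis [-0.008  0.004 -1.   ] psi 101.0 w 0.0599 gf 0.0 F [-0.3 -0.6 -0.4] q [-0.49  0.46  1.45 -0.    1.23 -2.26]
shift [  0.28  -0.56 -12.65] turn z 0.001 level [-0.004 -0.008 -0.   ]
```

>>> drive_tool(rows=[[[0,-0.008,0],[0.2,-0.5,-5],6],[[0,0,0],[0,0,-4],6],[[0,0,0],[0,0,-3.6],6],[[0,0,0],[0,0,0],2],[[0,0,0],[0,0,0],2],[[0,0,0],[0,0,0],2],[[0,0,0],[0,0,5],2],[[0,0,0],[0,0,6],2]])

```text
clock: 21.18
position: [0.6118, -0.2543, 0.1349]
ee_rot: [0.002, -0.096, 0.995, 0.0]
contact_force: [0.9, -1.0, -1.1]
width: 0.0354
gripper_force: 43.4
```

```bash
python3 - <<'E'
from go import *
to(W(-.06,.14,.077),133.5)
E
```

```text
t 21.175 p [ 0.6118 -0.2543  0.1349] zaxis [ 0.005  0.001 -1.   ] psi 101.0 w 0.0354 gf 43.4 F [ 0.9 -1.  -1.1] q [-0.5   0.47  1.47  0.    1.2  -2.26]
shift [-16.67  57.96  -5.79] turn z 0.567 level [-0.001  0.005  0.   ]
```

>>> drive_tool(rows=[[[0,0,0],[-1,3,5],2],[[0,0,0.08],[-1.6,5.6,2],2],[[0,0,0.08],[-1.6,5.6,1],2],[[0,0,0.08],[-1.6,5.6,0],2],[[0,0,0.08],[-1.6,5.6,0],2],[[0,0,0.08],[-1.6,5.6,0],2],[[0,0,0.08],[-1.6,5.6,0],2],[[0,0,0.08],[-1.6,5.6,0],2]])

```text
clock: 22.18
position: [0.4899, 0.1692, 0.2154]
ee_rot: [0.004, -0.368, 0.93, 0.0]
contact_force: [0.9, 0.7, -1.1]
width: 0.0352
gripper_force: 43.4
```

>>> drive_tool(rows=[[[0,0,0],[-1.6,5.6,0],2],[[0,0,0],[-1.6,5.4,0],2],[[0,0,0],[-1.2,4.5,-2],2],[[0,0,0],[0,0,-4],2],[[0,0,0],[0,0,0],2]])

```text
clock: 22.8
position: [0.444, 0.3219, 0.1522]
ee_rot: [0.0, -0.368, 0.93, 0.0]
contact_force: [-0.2, 0.5, -0.7]
width: 0.0353
gripper_force: 43.4
```

```bash
python3 - <<'E'
from go import *
to(W(-.06,.14,.077),133.5)
E
```

```text
t 22.8 p [0.444  0.3219 0.1522] zaxis [ 0.     0.001 -1.   ] psi 133.2 w 0.0353 gf 43.4 F [-0.2  0.5 -0.7] q [ 0.5   0.3   1.7   0.    1.14 -1.82]
shift [ 0.11  0.33 -7.52] turn z 0.006 level [-0.001  0.     0.   ]
```

>>> drive_tool(rows=[[[0,0,0],[0.1,0.3,-3],2],[[0,0,0],[0,0,-3],2],[[0,0,0],[0,0,-1.5],2],[[0,0,0],[0,0,0],2],[[0,0,0],[0,0,0],4.6],[[0,0,0],[0,0,0],4.6],[[0,0,0],[0,0,4],4.6],[[0,0,0],[0,0,6],4.6]])

```text
clock: 23.8
position: [0.4462, 0.3248, 0.1784]
ee_rot: [0.001, -0.367, 0.93, 0.0]
contact_force: [1.0, 0.6, 0.0]
width: 0.0462
gripper_force: 0.0
```

>>> drive_tool(rows=[[[0,0,0],[0.3,-3,6],4.6],[[0,0,-0.1],[0.3,-6,3],4.6],[[0,0,-0.1],[0.3,-6,0],4.6],[[0,0,-0.1],[0.3,-6,0],4.6],[[0,0,-0.1],[0.3,-6,0],4.6],[[0,0,-0.1],[0,-6,0],4.6]])

```text
clock: 24.55
position: [0.4619, -0.0002, 0.2631]
ee_rot: [0.004, -0.124, 0.992, -0.0]
contact_force: [0.9, -0.4, 0.1]
width: 0.0461
gripper_force: 0.0
```

```bash
python3 - <<'E'
from go import *
st()
ims={n:eyes.get_image(n) for n in('top','scene')}
# lid knob (dark) and disc; tin rim
for n,im in ims.items():
    hsv=cv2.cvtColor(im,cv2.COLOR_RGB2HSV)
    for nm,p,z in(('lid',[.453,-.394,.014],.014),('tin',[.558,-.371,.07],.07)):
        c=np.int32(proj(n,p));x,y=c-14
        h=hsv[y:y+28,x:x+28]
        m=(((h[:,:,0]<10)|(h[:,:,0]>170))&(h[:,:,1]>110)).astype(np.uint8)
        cs=max(cv2.findContours(m,cv2.RETR_EXTERNAL,cv2.CHAIN_APPROX_NONE)[0],key=cv2.contourArea)
        el=cv2.fitEllipse(cv2.convexHull(cs));u,v=el[0][0]+x,el[0][1]+y
        print(n,nm,np.round((u,v),1),np.round(el[1],1),round(el[2]),'->',np.round(on_z(n,u,v,z),4))
a=ims['top'][70:260,60:400,::-1]
cv2.imwrite('pics/i.png',cv2.resize(a,None,fx=1.8,fy=1.8,interpolation=cv2.INTER_CUBIC))
x,y=np.int32(proj('top',[.505,-.38,.04]))-[22,35];b=ims['top'][y:y+70,x:x+45,::-1]
x,y=np.int32(proj('scene',[.505,-.38,.04]))-[22,35];c=ims['scene'][y:y+70,x:x+45,::-1]
cv2.imwrite('pics/j.png',cv2.resize(np.hstack([b,c]),None,fx=6,fy=6,interpolation=cv2.INTER_CUBIC))
E
```

```text
t 24.55 p [ 4.619e-01 -2.000e-04  2.631e-01] zaxis [ 0.008  0.    -1.   ] psi 104.3 w 0.0461 gf 0.0 F [ 0.9 -0.4  0.1] q [-0.15  0.09  1.7   0.    1.35 -1.97]
top lid [361.6 205.2] [16.2 16.5] 141 -> [ 0.4541 -0.3947  0.014 ]
top tin [355.6 171.9] [17.2 21. ] 63 -> [ 0.5579 -0.3682  0.07  ]
scene lid [349.5 263.7] [17.7 19. ] 138 -> [ 0.4551 -0.399   0.014 ]
scene tin [357.  225.7] [19.6 24.5] 51 -> [ 0.5532 -0.3741  0.07  ]
```

View pics/i.png

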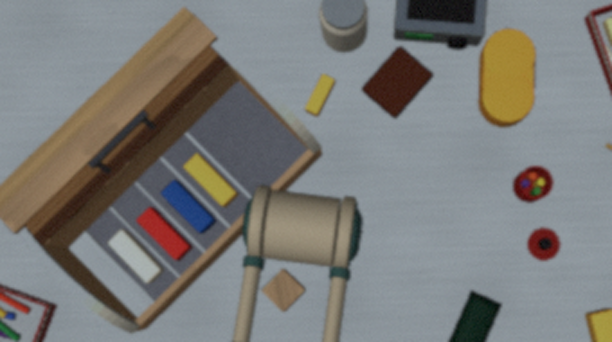

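View pics/j.png

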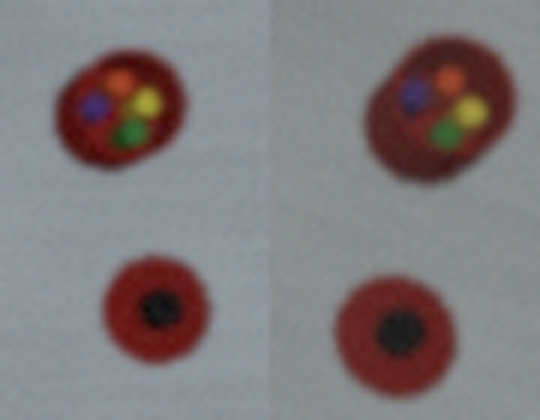

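All four bars lie flat, one to a lane: white 1, red 2, blue 3, yellow 4. Next I'll centre the tin by squeezing it at two angles, then the lid.

```bash
python3 - <<'E'
from go import *
print(on_z('top',355.6,171.9,.035),on_z('scene',357,225.7,.035))
to([.562,-.376,.2],90)
E
```

```text
[ 0.56147244 -0.37515452  0.035     ] [ 0.56465281 -0.37899662  0.035     ]
t 24.65 p [ 0.462  -0.0038  0.263 ] zaxis [ 0.007 -0.003 -1.   ] psi 104.0 w 0.046 gf 0.0 F [0.5 1.5 0.4] q [-0.16  0.09  1.69 -0.    1.35 -1.97]
shift [ 10.   -37.22  -6.3 ] turn z -0.244 level [0.003 0.007 0.   ]
```

>>> drive_tool(rows=[[[0,0.008,-0.05],[1.4,-5.3,0],7],[[0,0,-0.05],[1.4,-5.3,0],8.5],[[0,0,-0.05],[1.4,-5.3,0],8.5],[[0,0,-0.05],[1.4,-5.3,-1],8.5],[[0,0,-0.05],[1.5,-5.4,-2],8.5],[[0,0,0],[1.5,-5.5,-2],8.5],[[0,0,0],[1.4,-5.5,-2],8.5],[[0,0,0],[0,0,-2],8.5]])

```text
clock: 25.65
position: [0.5631, -0.3781, 0.171]
ee_rot: [-0.001, 0.0, 1.0, -0.0]
contact_force: [-0.2, 1.5, 0.6]
width: 0.0848
gripper_force: 0.0
```

```bash
python3 - <<'E'
from go import *
to([.562,-.376,.037],90)
E
```

```text
t 25.65 p [ 0.5631 -0.3781  0.171 ] zaxis [-0.001 -0.001 -1.   ] psi 90.0 w 0.0848 gf 0.0 F [-0.2  1.5  0.6] q [-0.69  0.47  1.38 -0.    1.29 -2.26]
shift [ -0.11   0.21 -13.4 ] turn z 0.0 level [ 0.001 -0.001  0.   ]
```

>>> drive_tool(rows=[[[0,0,0],[0,0,-5],8.5],[[0,0,0],[0,0,-5],8.5],[[0,0,0],[0,0,-3.4],8.5],[[0,0,0],[0,0,0],8],[[0,0,0],[0,0,0],5.5],[[0,0,0],[0,0,0],5.5],[[0,0,0],[0,0,0],5.5],[[0,0,0],[0,0,0],5.5]], force=20)

```text
clock: 26.65
position: [0.5633, -0.3752, 0.0406]
ee_rot: [0.001, -0.001, 1.0, -0.001]
contact_force: [1.0, 1.6, 6.6]
width: 0.0596
gripper_force: 22.8
```

>>> drive_tool(rows=[[[0,0,0],[0,0,0],8.5],[[0,0,0],[0,0,0],8.5],[[0,0,-0.18],[0,0,0],8.5],[[0,0,-0.18],[0,0,0],8.5],[[0,0,-0.18],[0,0,0],8.5],[[0,0,-0.18],[0,0,0],8.5],[[0,0,-0.18],[0,0,0],8.5],[[0,0,-0.18],[0,0,0],8.5]])

```text
clock: 27.65
position: [0.5614, -0.3741, 0.0378]
ee_rot: [-0.001, 0.516, 0.857, 0.001]
contact_force: [0.0, -0.2, -0.1]
width: 0.0848
gripper_force: 0.0
```

>>> drive_tool(rows=[[[0,0,-0.18],[0,0,0],8.5],[[0,0,-0.18],[0,0,0],8.5],[[0,0,-0.13],[0,0,0],8.5],[[0,0,0],[0,0,0],8.5],[[0,0,0],[0,0,0],5.5],[[0,0,0],[0,0,0],5.5],[[0,0,0],[0,0,0],5.5],[[0,0,0],[0,0,0],5.5]])

```text
clock: 28.65
position: [0.5618, -0.3744, 0.0383]
ee_rot: [-0.0, 0.706, 0.708, 0.001]
contact_force: [-1.7, -0.1, 0.5]
width: 0.06
gripper_force: 22.5
```

```bash
python3 - <<'E'
from go import *
to([.4546,-.397,.2],0)
E
```

```text
t 28.65 p [ 0.5618 -0.3744  0.0383] zaxis [ 0.001  0.002 -1.   ] psi 0.2 w 0.06 gf 22.5 F [-1.7 -0.1  0.5] q [-0.69  0.58  1.54  0.    1.02 -0.7 ]
shift [-10.72  -2.26  16.17] turn z -0.003 level [-0.002  0.001  0.   ]
```

```bash
cat >> go.py <<'E'
def avg(n=8):
    P=[]
    for _ in range(n): P.append(manip.get_state()['position']);eyes.get_image('top')
    P=np.array(P);print('avg',np.round(P.mean(0),4),'sd',np.round(P.std(0),4));return P.mean(0)
E
python3 -c "
from go import *
avg()"
```

```text
avg [ 0.5617 -0.3744  0.0383] sd [0. 0. 0.]
```

>>> drive_tool(rows=[[[0,0,0],[0,0,0],8.5],[[0,0,0],[0,0,0],8.5],[[0,0,0],[0,0,6],8.5],[[0,0,0],[0,0,6],8.5],[[0,0,0],[-5,-1,3],7],[[0,0,0],[-5.5,-1.2,0],5],[[0,0,0],[0,0,-5],5],[[0,0,0],[0,0,0],5]])

```text
clock: 30.05
position: [0.4544, -0.3943, 0.1355]
ee_rot: [-0.004, 0.707, 0.708, 0.002]
contact_force: [-0.2, 0.9, 0.3]
width: 0.0502
gripper_force: 0.0
```

```bash
python3 - <<'E'
from go import *
to([.4546,-.397,.018],0)
E
```

```text
t 30.05 p [ 0.4544 -0.3943  0.1355] zaxis [-0.004  0.008 -1.   ] psi 0.1 w 0.0502 gf 0.0 F [-0.2  0.9  0.3] q [-0.83  0.39  1.6   0.    1.15 -0.83]
shift [  0.02  -0.27 -11.75] turn z -0.002 level [-0.008 -0.004 -0.   ]
```

>>> drive_tool(rows=[[[-0.008,-0.004,0],[0,-0.3,-4],5],[[0,0,0],[0,0,-4],5],[[0,0,0],[0,0,-2.6],5],[[0,0,0],[0,0,0],4],[[0,0,0],[0,0,0],1],[[0,0,0],[0,0,0],1],[[0,0,0],[0,0,0],1],[[0,0,0],[0,0,0],1]])

```text
clock: 31.05
position: [0.458, -0.4003, 0.034]
ee_rot: [0.006, 0.706, 0.708, -0.0]
contact_force: [0.8, 1.3, 6.2]
width: 0.0209
gripper_force: 20.3
```

```bash
python3 - <<'E'
from go import *
st()
E
```

```text
t 31.05 p [ 0.458  -0.4003  0.034 ] zaxis [ 0.008 -0.008 -1.   ] psi 0.2 w 0.0209 gf 20.3 F [0.8 1.3 6.2] q [-0.83  0.5   1.72  0.    0.91 -0.84]
```

>>> drive_tool(rows=[[[0,0,0],[0,0,0.3],4.5],[[-0.008,-0.008,0.1],[0,0,0],4.5],[[0,0,0.17],[0,0,0],4.5],[[0,0,0.18],[0,0,0],4.5],[[0,0,0.18],[0,0,0],4.5],[[0,0,0.18],[0,0,0],4.5],[[0,0,0.18],[0,0,0],4.5],[[0,0,0.18],[0,0,0],4.5]])

```text
clock: 32.05
position: [0.4564, -0.3991, 0.0351]
ee_rot: [0.008, 0.195, 0.981, 0.005]
contact_force: [0.3, 0.1, 1.1]
width: 0.0449
gripper_force: 0.0
```

>>> drive_tool(rows=[[[0,0,0.18],[0,0,0],4.5],[[0,0,0.18],[0,0,0],4.5],[[0,0,0.04],[0,0,0],4.5],[[0,0,0],[0,0,0],4.5]])

```text
clock: 32.55
position: [0.4565, -0.3991, 0.0351]
ee_rot: [0.007, -0.001, 1.0, 0.007]
contact_force: [-0.1, -0.4, -0.8]
width: 0.0452
gripper_force: 0.0
```

```bash
python3 - <<'E'
from go import *
to([.458,-.399,.032],90)
E
```

```text
t 32.55 p [ 0.4565 -0.3991  0.0351] zaxis [ 0.013  0.013 -1.   ] psi 90.1 w 0.0452 gf 0.0 F [-0.1 -0.4 -0.8] q [-0.84  0.5   1.72  0.02  0.93 -2.43]
shift [ 0.15  0.01 -0.31] turn z -0.002 level [-0.013  0.013  0.   ]
```

>>> drive_tool(rows=[[[-0.013,0.013,0],[0.15,0,-0.1],4.5],[[0,0,0],[0,0,0],3],[[0,0,0],[0,0,0],1],[[0,0,0],[0,0,0],1],[[0,0,0],[0,0,0],1],[[0,0,0],[0,0,0],1]], force=30)

```text
clock: 33.3
position: [0.4584, -0.3994, 0.0344]
ee_rot: [0.001, -0.001, 1.0, -0.0]
contact_force: [0.6, 0.7, 2.1]
width: 0.0204
gripper_force: 29.4
```

```bash
python3 - <<'E'
from go import *
st();avg(3)
E
```

```text
t 33.3 p [ 0.4584 -0.3994  0.0344] zaxis [ 0.001 -0.    -1.   ] psi 90.1 w 0.0204 gf 29.4 F [0.6 0.7 2.1] q [-0.83  0.5   1.71  0.    0.93 -2.4 ]
avg [ 0.4584 -0.3994  0.0344] sd [0. 0. 0.]
```

>>> drive_tool(rows=[[[0,0,0],[0,0,5],1],[[0,0,0],[0,0,5],1],[[0,0,0],[4,1,0],1],[[0,0,0],[4,1,0],1],[[0,0,0],[2.3,0.4,0],1],[[0,0,0],[0,0,0],1],[[0,0,0],[0,0,0],1]])

```text
clock: 34.33
position: [0.5602, -0.3753, 0.1337]
ee_rot: [-0.0, -0.001, 1.0, 0.0]
contact_force: [0.1, 0.5, -0.4]
width: 0.0204
gripper_force: 29.5
```

```bash
python3 - <<'E'
from go import *
to([.5617,-.3748,.112],90)
E
```

```text
t 34.325 p [ 0.5602 -0.3753  0.1337] zaxis [-0.001  0.    -1.   ] psi 90.1 w 0.0204 gf 29.5 F [ 0.1  0.5 -0.4] q [-0.69  0.49  1.44 -0.    1.21 -2.27]
shift [ 0.15  0.05 -2.17] turn z -0.002 level [-0.    -0.001 -0.   ]
```

>>> drive_tool(rows=[[[0,0,0],[0.15,0.05,-2],1],[[0,0,0],[0,0,-0.6],1],[[0,0,0],[0,0,0],1],[[0,0,0],[0,0,0],1]])

```text
clock: 34.83
position: [0.5628, -0.3753, 0.109]
ee_rot: [0.001, -0.001, 1.0, -0.0]
contact_force: [0.7, 0.8, -0.2]
width: 0.0202
gripper_force: 29.5
```

```bash
python3 - <<'E'
from go import *
to([.5617,-.3748,.0944],90)
ims=[]
for n in('top','scene'):
    im=eyes.get_image(n);x,y=np.int32(proj(n,[.5617,-.3748,.07]))-30;ims.append(cv2.resize(im[y:y+60,x:x+60,::-1],None,fx=6,fy=6,interpolation=cv2.INTER_CUBIC))
cv2.imwrite('pics/k.png',np.hstack(ims))
E
```

```text
t 34.825 p [ 0.5628 -0.3753  0.109 ] zaxis [ 0.002 -0.001 -1.   ] psi 90.1 w 0.0202 gf 29.5 F [ 0.7  0.8 -0.2] q [-0.69  0.51  1.46  0.    1.16 -2.26]
shift [-0.11  0.05 -1.46] turn z -0.002 level [0.001 0.002 0.   ]
```

>>> drive_tool(rows=[[[0,0,0],[-0.1,0.05,-0.3],1],[[0,0,0],[0,0,-0.4],1],[[0,0,0],[0,0,-0.4],1],[[0,0,0],[0,0,-0.3],1],[[0,0,0],[0,0,0],1]])

```text
clock: 35.55
position: [0.5618, -0.3743, 0.0944]
ee_rot: [0.0, -0.001, 1.0, -0.0]
contact_force: [-0.6, 0.6, 1.2]
width: 0.0202
gripper_force: 29.7
```

```bash
python3 - <<'E'
from go import *
to([.5617,-.3748,.0944],90)
E
```

```text
t 35.55 p [ 0.5618 -0.3743  0.0944] zaxis [ 0.001 -0.    -1.   ] psi 90.1 w 0.0202 gf 29.7 F [-0.6  0.6  1.2] q [-0.69  0.53  1.48  0.    1.13 -2.26]
shift [-0.01 -0.05 -0.  ] turn z -0.002 level [0.    0.001 0.   ]
```

>>> drive_tool(rows=[[[0,0,0],[0,0,-0.15],1],[[0,0,0],[0,0,0],3.5],[[0,0,0],[0,0,0.3],4],[[0,0,-0.1],[0,0,5],6],[[0,0,-0.17],[0,0,3],8.5],[[0,0,-0.18],[0,0,0],8.5],[[0,0,-0.18],[0,0,0],8.5],[[0,0,-0.18],[0,0,0],8.5]])

```text
clock: 36.55
position: [0.5619, -0.3744, 0.1758]
ee_rot: [0.001, 0.396, 0.918, -0.0]
contact_force: [-0.1, -0.5, -0.6]
width: 0.0849
gripper_force: 0.0
```

```bash
python3 - <<'E'
from go import *
to([.5617,-.3745,.040],43.5)
ims=[]
for n in('top','scene'):
    im=eyes.get_image(n);x,y=np.int32(proj(n,[.5617,-.3748,.07]))-30;ims.append(cv2.resize(im[y:y+60,x:x+60,::-1],None,fx=6,fy=6,interpolation=cv2.INTER_CUBIC))
cv2.imwrite('pics/k.png',np.hstack(ims))
E
```

```text
t 36.55 p [ 0.5619 -0.3744  0.1758] zaxis [ 0.001 -0.001 -1.   ] psi 43.4 w 0.0849 gf 0.0 F [-0.1 -0.5 -0.6] q [-0.69  0.46  1.38 -0.    1.3  -1.45]
shift [-2.000e-02 -1.000e-02 -1.358e+01] turn z 0.002 level [0.001 0.001 0.   ]
```

View pics/k.png

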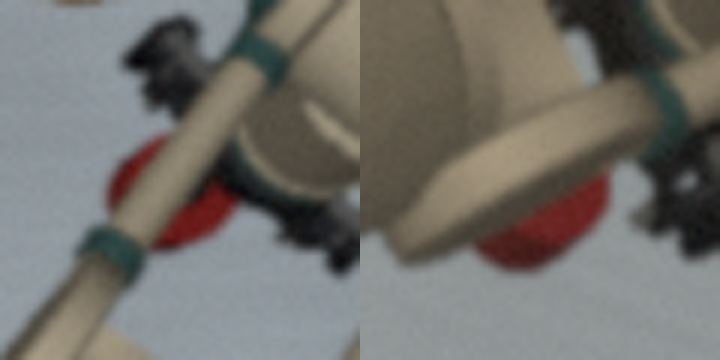

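The arm hides most of it, but the lid appears to be on the tin. Now I'll grip the tin and lift it.

>>> drive_tool(rows=[[[0,0,0],[0,0,-5],8.5],[[0,0,0],[0,0,-5],8.5],[[0,0,0],[0,0,-3.6],8.5],[[0,0,0],[0,0,0],8],[[0,0,0],[0,0,0],5.5],[[0,0,0],[0,0,0],5.5],[[0,0,0],[0,0,0],5.5],[[0,0,0],[0,0,0],5.5]], force=35)

```text
clock: 37.65
position: [0.563, -0.3754, 0.0419]
ee_rot: [0.002, 0.393, 0.92, -0.001]
contact_force: [0.1, -1.2, 6.5]
width: 0.0587
gripper_force: 38.9
```

>>> drive_tool(rows=[[[0,0,0],[0,0,2],5.5],[[0,0,0],[0,0,4],5.5],[[0,0,0],[-1,2,5],5.5],[[0,0,0],[-1,4,4],5.5],[[0,0,0],[0,5,2],5.5],[[0,0,0],[0,5,0],5.5],[[0,0,0],[0,5,0],5.5],[[0,0,0],[0,5,0],5.5]])

```text
clock: 38.65
position: [0.5409, -0.1123, 0.2093]
ee_rot: [-0.0, 0.393, 0.919, -0.0]
contact_force: [0.2, 0.3, -3.3]
width: 0.0587
gripper_force: 38.9
```

```bash
python3 - <<'E'
from go import *
to(W(-.06,-.14,.096),43.5)
ims=[]
p=manip.get_state()['position']
for n in('top','scene'):
    im=eyes.get_image(n);x,y=np.int32(proj(n,p))-35;ims.append(cv2.resize(im[y:y+70,x:x+70,::-1],None,fx=5,fy=5,interpolation=cv2.INTER_CUBIC))
cv2.imwrite('pics/l.png',np.hstack(ims))
E
```

```text
t 38.65 p [ 0.5409 -0.1123  0.2093] zaxis [-0.001  0.    -1.   ] psi 43.7 w 0.0587 gf 38.9 F [ 0.2  0.3 -3.3] q [-0.33  0.26  1.61 -0.    1.27 -1.09]
shift [  9.7   23.45 -11.33] turn z -0.003 level [-0.    -0.001 -0.   ]
```

View pics/l.png

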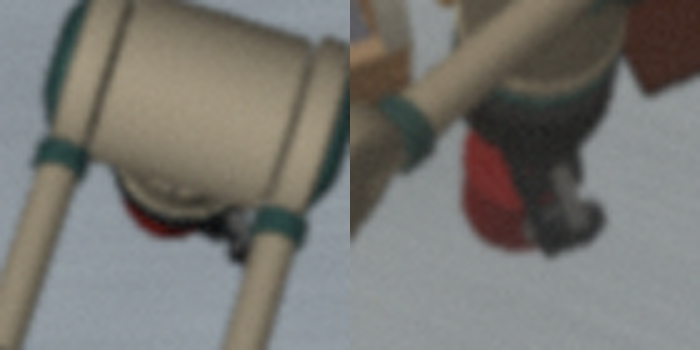

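>>> drive_tool(rows=[[[0,0,0],[0.6,5,0],5.5],[[0,0,0],[1,5,0],5.5],[[0,0,0],[1,4,0],5.5],[[0,0,0],[2.4,3.2,0],5.5],[[0,0,0],[2.4,3.2,0],5.5],[[0,0,0],[2.2,2.8,-2],5.5],[[0,0,0],[0,0,-3],5.5],[[0,0,0],[0,0,0],5.5]])

```text
clock: 39.75
position: [0.6352, 0.1174, 0.1562]
ee_rot: [-0.003, 0.393, 0.92, -0.002]
contact_force: [-0.4, -0.9, -3.1]
width: 0.0586
gripper_force: 39.2
```

```bash
python3 - <<'E'
from go import *
to(W(-.06,-.14,.098),43.5)
E
```

```text
t 39.75 p [0.6352 0.1174 0.1562] zaxis [-0.008 -0.002 -1.   ] psi 43.7 w 0.0586 gf 39.2 F [-0.4 -0.9 -3.1] q [ 0.08  0.44  1.47 -0.    1.24 -0.69]
shift [ 0.26  0.47 -5.82] turn z -0.004 level [ 0.002 -0.008  0.   ]
```

>>> drive_tool(rows=[[[0.002,-0.008,0],[0.2,0.4,-2.5],5.5],[[0,0,0],[0,0,-2],5.5],[[0,0,0],[0,0,-1],5.5],[[0,0,0],[0,0,-0.3],5.5],[[0,0,0],[0,0,0],5.5]])

```text
clock: 40.38
position: [0.6404, 0.1215, 0.1027]
ee_rot: [0.004, 0.393, 0.919, 0.002]
contact_force: [0.6, 0.7, -3.3]
width: 0.0588
gripper_force: 39.2
```

```bash
python3 - <<'E'
from go import *
to(W(-.06,-.14,.098),43.5)
E
```

```text
t 40.375 p [0.6404 0.1215 0.1027] zaxis [ 0.01   0.001 -1.   ] psi 43.7 w 0.0588 gf 39.2 F [ 0.6  0.7 -3.3] q [ 0.08  0.48  1.54  0.    1.11 -0.68]
shift [-0.25  0.07 -0.47] turn z -0.003 level [-0.001  0.01   0.   ]
```

>>> drive_tool(rows=[[[0,0.006,0],[0,0,-0.3],5.5],[[0,0,0],[0,0,-0.2],5.5],[[0,0,0],[0,0,0],5.5]])

```text
clock: 40.75
position: [0.6401, 0.1217, 0.097]
ee_rot: [0.001, 0.393, 0.92, 0.001]
contact_force: [0.2, 0.6, -2.6]
width: 0.0587
gripper_force: 39.3
```

>>> drive_tool(rows=[[[0,0,0],[0,0,-0.1],5.5],[[0,0,0],[0,0,0],5.8],[[0,0,0],[0,0,0],6.5],[[0,0,0],[0,0,0],8],[[0,0,0],[0,0,0],8.2],[[0,0,0],[0,0,4],8.2],[[0,0,0],[0,0,5],8.2],[[0,0,0],[0,0,5],8.2]])

```text
clock: 41.75
position: [0.6397, 0.1216, 0.2369]
ee_rot: [0.001, 0.393, 0.919, 0.001]
contact_force: [1.4, 1.1, 1.1]
width: 0.0822
gripper_force: 0.0
```

>>> drive_tool(rows=[[[0,0,0],[-4,0,3],6],[[0,0,0],[-5,-3,0],4],[[0,0,0],[-5,-3,0],3.5],[[0,0,0],[-5,-3,0],3.5],[[0,0,0],[-5,-3,0],3.5],[[0,0,0],[-5,-3,0],3.5]])

```text
clock: 42.5
position: [0.3482, -0.029, 0.2658]
ee_rot: [0.001, 0.393, 0.92, 0.001]
contact_force: [-0.2, -0.4, 0.3]
width: 0.0347
gripper_force: 0.0
```

```bash
python3 - <<'E'
from go import *
st()
ims=[]
for n in('top','scene'):
    im=eyes.get_image(n);x,y=np.int32(proj(n,W(0,-.02,.1)))-[100,75];x=max(x,0);y=max(y,0);ims.append(cv2.resize(im[y:y+150,x:x+200,::-1],None,fx=2,fy=2,interpolation=cv2.INTER_CUBIC))
cv2.imwrite('pics/m.png',np.hstack(ims))
E
```

```text
t 42.5 p [ 0.3482 -0.029   0.2658] zaxis [ 0.003  0.    -1.   ] psi 43.8 w 0.0347 gf 0.0 F [-0.2 -0.4  0.3] q [-0.28 -0.09  1.87  0.    1.36 -1.05]
```

View pics/m.png

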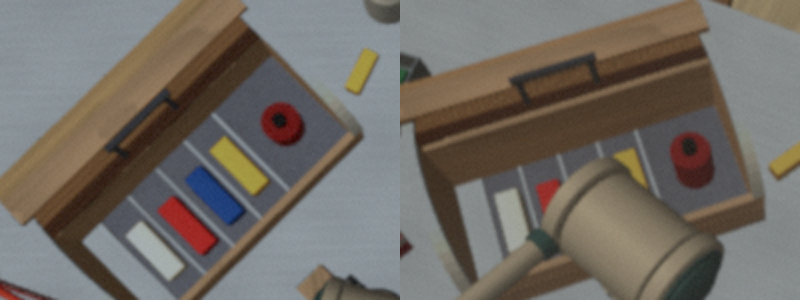

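The tin stands lidded in the bay and all four bars are in their lanes. The pull at the back is free, so I'll shut the door.

>>> drive_tool(rows=[[[0,0,0],[2,2,5],3.5],[[0,0,0],[3.5,4,2],3.5],[[0,0,0],[3.8,4.6,0],3.5],[[0,0,0],[3.8,4.6,0],3.5],[[0,0,0],[3.8,4.6,0],3.5],[[0,0,0],[3.8,4.6,0],3.5],[[-0.026,0.027,0],[3.8,4.6,0],3.5],[[-0.026,0.027,0],[3.4,4.4,0],3.5]])

```text
clock: 43.6
position: [0.6303, 0.3082, 0.3352]
ee_rot: [-0.013, 0.393, 0.919, -0.034]
contact_force: [1.1, -0.2, 0.4]
width: 0.0348
gripper_force: 0.0
```

>>> drive_tool(rows=[[[0,0,0],[0,0,0],3.5],[[0,0,0],[0,0,0],3.5]])

```text
clock: 43.85
position: [0.6288, 0.3062, 0.3345]
ee_rot: [-0.014, 0.392, 0.919, -0.034]
contact_force: [0.3, 0.1, 0.8]
width: 0.035
gripper_force: 0.0
```

```bash
python3 - <<'E'
from go import *
to([.6275,.3070,.2395],43.5)
E
```

```text
t 43.85 p [0.6288 0.3062 0.3345] zaxis [-0.053 -0.052 -0.997] psi 43.8 w 0.035 gf 0.0 F [0.3 0.1 0.8] q [ 0.37  0.49  0.95 -0.03  1.77 -0.4 ]
shift [-0.13  0.08 -9.5 ] turn z -0.004 level [ 0.052 -0.053  0.   ]
```

>>> drive_tool(rows=[[[0,0,0],[0,0.1,-4],3.5],[[0,0,0],[-0.1,0,-3.5],3.5],[[0,0,0],[0,0,-2],3.5],[[0,0,0],[0,0,0],2],[[0,0,0],[0,0,0],0.5],[[0,0,0],[0,0,0],0.5],[[0,0,0],[0,0,0],0.5]], force=30)

```text
clock: 44.72
position: [0.6281, 0.3065, 0.2424]
ee_rot: [-0.013, 0.393, 0.919, -0.033]
contact_force: [-0.9, -0.8, 1.9]
width: 0.0104
gripper_force: 30.0
```

```bash
python3 -c "
from arc import *
arc(67,12,31)"
```

```text
t 44.725 p [0.6281 0.3065 0.2424] zaxis [-0.05  -0.051 -0.997] psi 43.7 w 0.0104 gf 30.0 F [-0.9 -0.8  1.9] q [ 0.37  0.5   1.15 -0.03  1.56 -0.39]
th0 -19.30119171746707 tilt -4.065550344540696
[ 0.035 -0.037 -0.   ] [-1.7 -1.6  0.7]
[ 0.035 -0.037 -0.   ] [-1.7 -1.6  0.3]
[ 0.035 -0.037 -0.   ] [-1.7 -1.7  0.1]
[ 0.035 -0.037 -0.   ] [-1.8 -1.6 -0.3]
[ 0.035 -0.037 -0.   ] [-1.7 -1.6 -0.5]
[ 0.035 -0.037 -0.   ] [-1.6 -1.6 -0.8]
[ 0.035 -0.037 -0.   ] [-1.6 -1.5 -1.2]
[ 0.035 -0.037 -0.   ] [-1.4 -1.3 -1.3]
[ 0.035 -0.037 -0.   ] [-1.3 -1.2 -1.7]
[ 0.035 -0.037 -0.   ] [-1.1 -1.1 -1.8]
[ 0.035 -0.037 -0.   ] [-1.  -0.9 -2. ]
[ 0.035 -0.037 -0.   ] [-0.8 -0.8 -2.2]
```

>>> drive_tool(rows=[[[0.035,-0.037,0],[-1.7,-1.6,0.7],0.5],[[0.035,-0.037,0],[-1.7,-1.6,0.3],0.5],[[0.035,-0.037,0],[-1.7,-1.7,0.1],0.5],[[0.035,-0.037,0],[-1.8,-1.6,-0.3],0.5],[[0.035,-0.037,0],[-1.7,-1.6,-0.5],0.5],[[0.035,-0.037,0],[-1.6,-1.6,-0.8],0.5]])

```text
clock: 45.48
position: [0.5287, 0.2118, 0.239]
ee_rot: [0.051, 0.391, 0.912, 0.112]
contact_force: [4.5, 5.9, -0.7]
width: 0.0104
gripper_force: 29.4
```

```bash
python3 -c "
from arc import *
arc(67,6,31)"
```

```text
t 45.475 p [0.5287 0.2118 0.239 ] zaxis [ 0.18   0.164 -0.97 ] psi 43.7 w 0.0104 gf 29.4 F [ 4.5  5.9 -0.7] q [ 0.18  0.16  1.7   0.15  1.08 -0.64]
th0 21.00091789566429 tilt 14.091978571876785
[ 0.034 -0.036 -0.   ] [-1.7 -1.6 -1.1]
[ 0.034 -0.036 -0.   ] [-1.6 -1.5 -1.4]
[ 0.034 -0.036 -0.   ] [-1.4 -1.3 -1.6]
[ 0.034 -0.036 -0.   ] [-1.2 -1.2 -2. ]
[ 0.034 -0.036 -0.   ] [-1.1 -1.  -2.1]
[ 0.034 -0.036 -0.   ] [-0.8 -0.8 -2.3]
```

>>> drive_tool(rows=[[[0.034,-0.036,0],[-1.7,-1.6,-1.1],0.5],[[0.034,-0.036,0],[-1.6,-1.5,-1.4],0.5],[[0.034,-0.036,0],[-1.4,-1.3,-1.6],0.5],[[0.034,-0.036,0],[-1.2,-1.2,-2],0.5],[[0.034,-0.036,0],[-1.1,-1,-2.1],0.5],[[0,0,0],[0,0,0],0.5]])

```text
clock: 46.22
position: [0.4573, 0.1439, 0.1539]
ee_rot: [0.096, 0.385, 0.891, 0.22]
contact_force: [12.6, 11.6, -14.5]
width: 0.0105
gripper_force: 30.4
```

```bash
python3 -c "
from arc import *
arc(68,3,31)"
```

```text
t 46.225 p [0.4573 0.1439 0.1539] zaxis [ 0.341  0.318 -0.885] psi 43.3 w 0.0105 gf 30.4 F [ 12.6  11.6 -14.5] q [-0.11  0.05  2.16  0.59  0.69 -1.28]
th0 59.1977483450458 tilt 27.79054378606692
[ 0.013 -0.014 -0.   ] [-0.3 -0.3 -0.9]
[ 0.013 -0.014 -0.   ] [-0.4 -0.3 -0.9]
[ 0.013 -0.014 -0.   ] [-0.2 -0.3 -0.9]
```

>>> drive_tool(rows=[[[0.013,-0.014,0],[-0.1,-0.1,-0.9],0.5],[[0.013,-0.014,0],[-0.2,-0.2,-0.9],0.5],[[0,0,0],[-0.2,-0.2,-0.8],0.5],[[0,0,0],[0,0,0],0.5]])

```text
clock: 46.72
position: [0.454, 0.1393, 0.1326]
ee_rot: [0.106, 0.38, 0.888, 0.238]
contact_force: [-8.4, -1.1, 23.0]
width: 0.0105
gripper_force: 38.2
```

```bash
python3 -c "
from arc import *
arc(68,3,31)"
```

```text
t 46.725 p [0.454  0.1393 0.1326] zaxis [ 0.37   0.342 -0.864] psi 43.8 w 0.0105 gf 38.2 F [-8.4 -1.1 23. ] q [-0.16  0.07  2.23  0.74  0.63 -1.49]
th0 65.4724507397645 tilt 30.23885101437547
[ 0.003 -0.003 -0.   ] [-0.1 -0.1 -0.3]
[ 0.003 -0.003 -0.   ] [-0.1 -0.1 -0.2]
[ 0.003 -0.003 -0.   ] [-0.  -0.  -0.3]
```

>>> drive_tool(rows=[[[0,0,0],[-0.1,-0.1,-0.4],0.5],[[0,0,0],[0,0,0],0.5],[[0,0,0],[0,0,0],0.5]])

```text
clock: 47.1
position: [0.4549, 0.1395, 0.131]
ee_rot: [0.108, 0.379, 0.887, 0.24]
contact_force: [-10.1, 1.8, 35.5]
width: 0.0101
gripper_force: 40.5
```

```bash
python3 -c "
from go import *
st()"
```

```text
t 47.1 p [0.4549 0.1395 0.131 ] zaxis [ 0.373  0.344 -0.861] psi 43.8 w 0.0101 gf 40.5 F [-10.1   1.8  35.5] q [-0.16  0.07  2.24  0.76  0.62 -1.51]
```

>>> drive_tool(rows=[[[0,0,0],[0,0,0],3.2],[[0,0,0],[0,0,0],3.4],[[0,0,0],[-1.2,-1.1,2.6],3.4],[[0,0,0],[-1.8,-1.7,4],3.4],[[0,0,0],[-2,-2,4],3.4],[[-0.08,0.085,0],[-3,-5,4],3.4],[[-0.08,0.085,0],[-1,-6,0],3.4],[[-0.08,0.085,0],[0,-6,0],3.4]])

```text
clock: 48.1
position: [0.3624, -0.0766, 0.2661]
ee_rot: [0.034, 0.392, 0.916, 0.075]
contact_force: [0.3, 0.1, -0.6]
width: 0.0339
gripper_force: 0.0
```

```bash
python3 - <<'E'
from go import *
st()
A=[]
for n in('top','scene'):
    im=eyes.get_image(n);A.append(im[40:270,40:390,::-1]);report(n,im,cols=('green',))
cv2.imwrite('pics/n.png',cv2.resize(np.hstack(A),(800,263)))
cv2.imwrite('pics/o.png',cv2.resize(np.vstack(A)[:,:],None,fx=1.28,fy=1.28,interpolation=cv2.INTER_CUBIC))
E
```

```text
t 48.1 p [ 0.3624 -0.0766  0.2661] zaxis [ 0.122  0.11  -0.986] psi 43.7 w 0.0339 gf 0.0 F [ 0.3  0.1 -0.6] q [-0.55 -0.11  1.89  0.16  1.31 -1.35]
top green 159.0 [261. 248.] c [ 0.3232 -0.0642] LxW [0.101 0.029] yaw -28.1
top green 400.5 [320. 257.] c [ 0.2927 -0.2521] LxW [0.146 0.052] yaw -25.6
```

View pics/o.png

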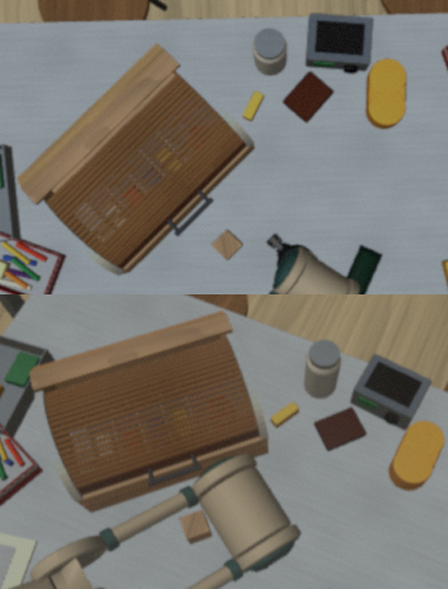

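The door is down on the sill with no gap showing in either view. The block, wallet and glasses case are where they were, and the arm is clear, so I'm handing in.

```bash
python3 -c "
from rig import job
print(job.sign_off())"
```

```text
the job is handed in; nothing more can be done
None
```

I opened the store, laid all four wax bars one to a lane, stood the lidded tin upright in the wide bay and rolled the store shut against its stop, then handed the job in at about 48 s; no verdict came back.

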